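Clamp the whetstone in its screw holder

TASK

Get the whetstone ready for sharpening the griddle tools: lay it flat, white side up, in the bed of the screw holder between the end stop and the sliding jaw, and let go of it. Then wind the tilted handwheel clockwise until the jaw's sprung nose holds the stone snugly against the end stop, with some spring travel still left rather than cranked hard down. Leave the other things on the counter where they are and take the hand off everything.

Things in the scene. Friction and masses are not known exactly. Their poses are not given: they have to be found in the camera images.
- holder: Whetstone holder fixed to the counter: dark steel base, 120 mm in x, y from -190 to 210, 30 mm high. Origin on the counter under the bed, z up. The bed is its top (z = 30 mm) along y at x = 0; side lips 6 mm high at x = +-36 mm (68 mm clear), y = -170 to 0. A gear housing (80 x 70 mm, top z = 80 mm) at y = 120 to 190 carries the handwheel
- rail_end (a point): Free end of a fixed 12 mm steel utensil rail above the handwheel: holder x = 55, y = 50, z = 300 mm. The rail runs level from here to y = 200 mm, where its post stands (x = 55). A vertical gripper hits it during the wheel's turn: tilt the tool along the wheel's axis
- stop: Fixed end stop of the bed, a steel block 60 mm wide and 26 mm high. Origin at bed level in the middle of the face that meets the stone (holder y = -170 mm); axes as the holder's; the stone lies on its +y side
- jaw: Sliding steel jaw, 66 mm wide (x), 24 mm thick (y), top 37 mm above the bed. Origin at bed level, middle of its face towards the stone; axes as the holder's. Moves to -y, 24 mm per clockwise turn. Its rubber sprung nose (46 mm wide, 3 to 25 mm above the bed) stands 14 mm out of this face when free. With the stone on the stop the nose touches when this origin is 194 mm from the stop's
- bed_seat (a point): Point on the bed's floor under the middle of the stone when the stone rests against the stop (holder x = 0, y = -80, z = 30 mm); axes as the holder's
- nose (a joint): How far the sprung nose is pressed into the jaw, m: 0 free, 0.012 bottomed; 2.5 N per mm
- wheel_center (a point): Centre of the steel handwheel (130 mm outside diameter, rim 14 mm thick), on its axis in the wheel's plane, about 130 mm above the counter. z = wheel axis, pointing up and leaning 28 degrees from vertical towards the holder's -x (front); x points from the axis to the crank handle, and turns with the wheel
- wheel (a joint): Angle of the handwheel, rad, grows clockwise seen from above; 24 mm of jaw travel per turn; stays where it is left
- crank_grip (a point): Place to grip the black crank handle on the wheel: a freely spinning barrel 26 mm thick and 56 mm long, parallel to the wheel's axis, 48 mm from it. The point is on the barrel's axis, 45 mm above the wheel's plane, 24 mm below the barrel's end; z along the barrel, outwards
- stone: Loose whetstone, a slab 180 mm (x) by 56 mm (y) by 30 mm (z), grey below, white on top, about 0.6 kg. Origin at the centre of its underside. Starts lying on the counter to the right or left of the holder
- squeezer: Bystander: aluminium lime squeezer, 200 mm long (x), 39 mm high, origin under its middle
- ramekin: Bystander: ceramic ramekin, 84 mm across, 45 mm high, origin under its middle
- pinch_bowl: Bystander: glass pinch bowl, 80 mm across, 35 mm high, origin under its middle
Not all that is in view belongs to the job. What is shaped like the stone but blue, pink or purple is not meant.

How it is judged (in metres and radians):
On the way:
1. the whetstone lies flat in the bed, let go (x of stone in the frame of holder between -0.012 and 0.012 m and z of stone in the frame of holder between 0.026 and 0.034 m and y of stone in the frame of holder between -0.09 and -0.03 m and angle between stone's own z axis and vertical below 0.08 rad and angle between the x axis of stone and the y axis of holder, either way round below 0.1 rad and contact force between the fingers and stone below 0.3 N), for 0.2 s.
At the end, for the whole second after the job is handed in: Stone flat in the bed, white side up (tilt < 0.08 rad), within 12 mm and 0.1 rad of the bed's middle line, pressed by the jaw with over 3 N and against the stop with over 2 N; nose pressed in less than 10.5 mm; stone and wheel at rest (x of stone in the frame of holder between -0.012 and 0.012 m and z of stone in the frame of holder between 0.026 and 0.034 m and y of stone in the frame of holder between -0.09 and -0.03 m and angle between stone's own z axis and vertical below 0.08 rad and angle between the x axis of stone and the y axis of holder, either way round below 0.1 rad and contact force between jaw and stone above 3 N and contact force between stop and stone above 2 N and value of joint nose below 0.0105 m and linear speed of stone below 0.01 m/s and velocity of joint wheel between -0.05 and 0.05 rad/s); the robot touches nothing.
It fails at once if the stone is crushed by the jaw (over 60 N) (contact force between jaw and stone above 60 N).
It fails at once if the squeezer is shifted by more than 30 mm (distance of squeezer from where it was at the start of the episode above 0.03 m).
It fails at once if the ramekin is shifted by more than 30 mm (distance of ramekin from where it was at the start of the episode above 0.03 m).
It fails at once if the pinch_bowl is shifted by more than 30 mm (distance of pinch_bowl from where it was at the start of the episode above 0.03 m).
It also fails if it takes over 69 s, if anything falls off the work surface, if the arm or the gripper's body presses on something with over 40 N, if the wrist force passes 120 N, or if a joint passes its speed limit or range.

ROBOT

A 6-joint arm with a two-finger parallel gripper is mounted at the origin on the work surface. World frame = base frame: x ahead of the robot, y to its left, z up, the work surface at z = 0. Lengths are in mm, angles in degrees, forces in N, time in s.
With the tool pointing down it reaches from about 250 to 725 mm from the base axis. Payload 4 kg.
Tool frame: the origin (TCP) lies between the finger pads; the fingertips stand tcp_to_tips ahead of it and the grasp point (between the pads) lies 2 mm behind it (tcp_to_tips is the distance from the TCP to the fingertips, in mm); z points along the fingers, y is the direction in which the jaws open and shut (so a half turn about z gives the same grasp; the last joint's range is limited). The gripper opens to 85 mm and grips with 20 to 120 N. Pads are 22 mm wide; open, the fingers measure 114 mm over their backs; the gripper's body (76 mm by 85 mm) begins 54 mm behind the grasp point. The pads swing forward as they close: fully open they stand 13 mm farther back than shut.
Start: joints at [-64.458, 13.785, 0.286, 76.501, 0, 90], TCP at [215.588, -451.133, 248.306] pointing down, gripper open.
Joint ranges: [-155.79, 155.79], [-60.16, 107.12], [-62.33, 73.08], [-114, 123.19], [-81.49, 82.49], [-180, 180]. Speed limits (degrees/s): [159.86, 159.86, 180, 180, 180, 180].

INTERFACE

Orientations are given as a 3x3 rotation matrix whose columns are the frame's x, y, z axes.
In Python, from cell import state, grab_frame, job_done, tcp_to_tips gives the robot as it stands. The module is installed in compiled form; this text tells all that it offers.
- The arm moves only by the shell command python3 -m creep 'ROWS' [OPENING]. ROWS is a JSON object of lists of equal length, an entry for each row: "xyz": the shift along the tool's x, y, z as a fraction of full scale, a list of three; "turn": the turn, a rotation vector about the tool's x, y, z as a fraction of full scale, a list of three. A call has 1 to 5 rows; each row shifts and turns the commanded pose from where the row before left it, along the tool's axes as they then stand; what a row does not reach is not made up. Full scale, the value 1, is 3 cm for a shift and 4 degrees for a turn. A row lasts 1/12 s, in which the tool goes at most 41.7 mm and 7.16 degrees, less where a joint would pass 70% of its speed; a pose out of reach is approached as far as the arm can. A call with a number of a shift or a turn outside -1 to 1 is refused whole. A call with a gripper value outside its range is refused whole. OPENING is the gripper's target within -1 to 1 (shut at 1, half-way at 0, fully open at -1), set as the call begins (- or left out, the last holds). The fingers move at their own pace and stop on an object; the grip force is fixed at half the most. Time passes only in rows, so rows that do not move let the fingers close. It gives the time, the measured TCP pose, the force and the opening at its end, in the units of the state.
- state(): the state, without advancing time (a new reading comes with each control period).
- grab_frame(name): name is "scene" or "top"; returns a dict with "pixels" (400x640x3 uint8, blue, green, red), "fx", "fy", "cx", "cy" (pixels), "origin" and "rotation" of the camera in the world. Camera axes: x right, y up, looking along -z (the intrinsics and any distortion apply to the point x, -y, -z); pixel columns grow to the right and rows downward; lengths in mm; the calibration is good to about 2 mm. A picture is of the moment at which its call begins. There is no depth.
- job_done(): hands the job in, once; it reports no verdict.
The state is a dict: "time_s": time; "joints": joint angles; "qvel": joint speeds; "joint_torque": joint torques, N m; "tool_pos": TCP position; "tcp_rot": TCP orientation; "force": force on the tool from outside, world axes, zero at the start; "torque": the same for the moment, N m; "finger_gap": finger opening in mm.
Only numpy, scipy, OpenCV 4.12 (cv2) and the standard library are available. Lean on these libraries where they do the work, as an engineer would, in place of code of your own. Each camera call takes 0.05 s, during which the arm holds its last target.

## Working session

There is one attempt and no reset: what is moved stays moved. The work goes in short steps, Python scripts to look and compute and a shell command to move; the robot and the scene stay as the last step left them, time stands still between calls to the robot, and variables do not carry over. Pictures are saved under pics/ and viewed, and the job is handed in when it is done.

```bash
mkdir -p pics; ls
cat > h.py <<'E'
import numpy as np, cv2, json
from cell import state, grab_frame, tcp_to_tips
def snap(name,tag):
    f=grab_frame(name); cv2.imwrite(f'pics/{tag}.png',f['pixels'])
    np.savez(f'pics/{tag}.npz',**{k:np.array(v) for k,v in f.items()})
    return f
def load(tag): 
    d=np.load(f'pics/{tag}.npz'); return {k:d[k] for k in d}
def ray(f,u,v):
    d=np.array([(u-f['cx'])/f['fx'],-(v-f['cy'])/f['fy'],-1.0]); return np.array(f['rotation']).reshape(3,3)@d
def onz(f,u,v,z):
    d=ray(f,u,v); o=np.array(f['origin']); return o+d*(z-o[2])/d[2]
def proj(f,p):
    c=np.array(f['rotation']).reshape(3,3).T@(np.array(p,float)-np.array(f['origin'])); return np.array([f['cx']+f['fx']*c[0]/-c[2], f['cy']+f['fy']*(-c[1])/-c[2]])
def crop(tag,u0,v0,u1,v1,out):
    im=load(tag)['pixels'][v0:v1,u0:u1]; s=min(800/(u1-u0),600/(v1-v0)); cv2.imwrite(f'pics/{out}.png',cv2.resize(im,None,fx=s,fy=s,interpolation=cv2.INTER_CUBIC)); print('scale',s)
E
python3 - <<'E'
from h import *
for n in ('scene','top'):
    f=snap(n,n+'0'); print({k:v for k,v in f.items() if k!='pixels'})
print(state(), tcp_to_tips)
E
```

```text
pics
{'fx': 431.15811756250446, 'fy': 431.15811756250446, 'cx': 303.2238281064854, 'cy': 194.97033878799073, 'origin': array([ 970.68366657,  778.48698703, 1497.52393511]), 'rotation': array([[-0.81548695, -0.47811141,  0.3261756 ],
       [ 0.57867328, -0.68412348,  0.44397332],
       [ 0.01087568,  0.55080355,  0.83456406]])}
{'fx': 376.6216877141581, 'fy': 376.6216877141581, 'cx': 323.8359620729454, 'cy': 199.24759483787267, 'origin': array([ 327.86161707,   99.39696161, 1192.86669732]), 'rotation': array([[-0.00847555,  0.98909492, -0.14703538],
       [-0.99989428, -0.00664548,  0.01293321],
       [ 0.01181505,  0.14712946,  0.98904668]])}
{'time_s': 0.1, 'joints': array([-6.44592951e+01,  1.38271942e+01,  2.20713906e-01,  7.65021980e+01,
       -2.98286323e-03,  8.99993297e+01]), 'qvel': array([ 0.10677852, -0.07191462,  0.25564856, -0.10150666, -0.05655635,
       -0.11831583]), 'joint_torque': array([ 5.77100036e-04, -3.73138404e+01,  2.53009236e+01,  1.08672091e-02,
        5.58488875e-05, -7.83970563e-06]), 'tool_pos': array([ 215.32857805, -450.65618809,  247.50316194]), 'tcp_rot': array([[ 9.02274119e-01,  4.31161996e-01, -8.64779646e-04],
       [ 4.31162860e-01, -9.02272539e-01,  1.68899030e-03],
       [-5.20384994e-05, -1.89679310e-03, -9.99998200e-01]]), 'force': array([-0.50998533, -0.73164491, -0.42876152]), 'torque': array([-0.03575806, -0.03007297, -0.01483082]), 'finger_gap': 85.5983546943119} 17.0
```

View pics/scene0.png

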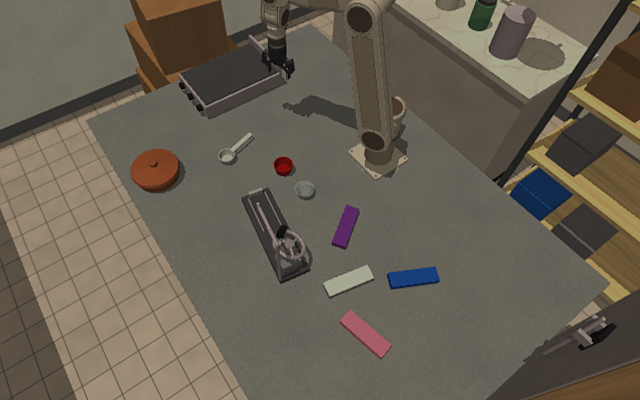

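View pics/top0.png

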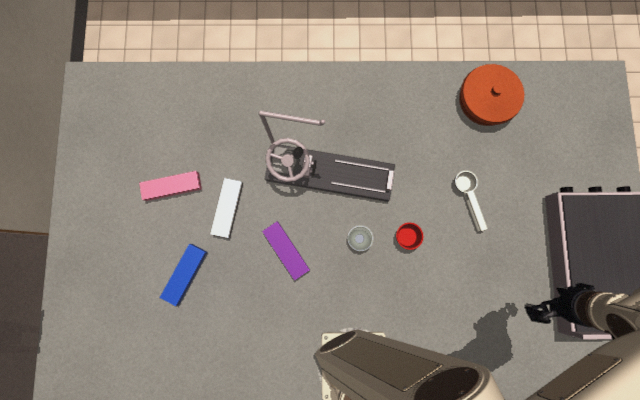

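The scene shows four slab-shaped things in the top view: white at (227,208), blue (183,275), pink (170,186) and purple (286,251). The description picks the white one. The handwheel is at (287,160), the end stop at (390,180), the squeezer at (470,200), the ramekin at (409,236) and the bowl at (360,238). I'll check the choice in close crops.

Run:
```python
from h import *
crop('top0',195,165,265,250,'c_stone'); crop('top0',250,95,410,215,'c_hold'); crop('scene0',230,175,390,310,'c_sc')
```

```text
scale 7.0588235294117645
scale 5.0
scale 4.444444444444445
```

View pics/c_stone.png

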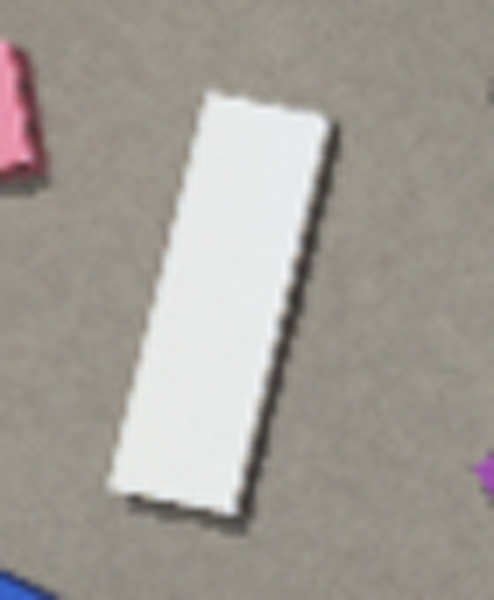

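View pics/c_hold.png

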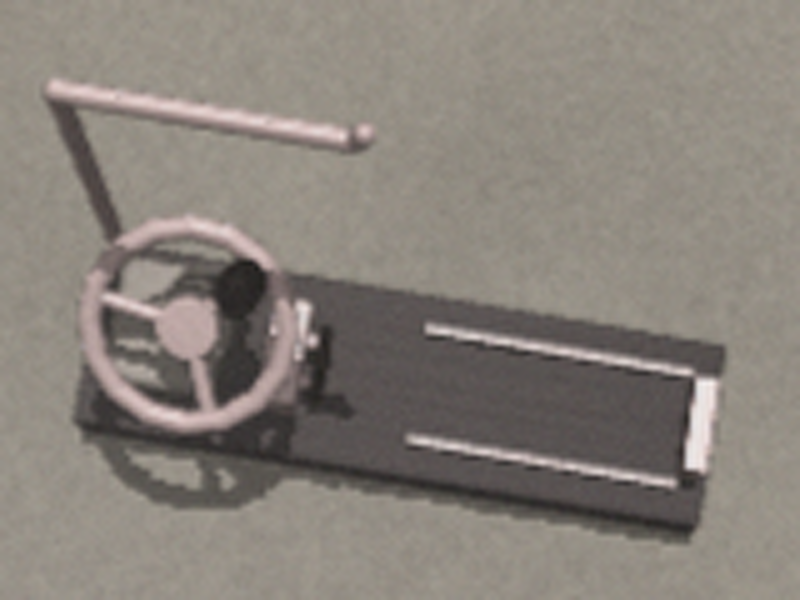

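View pics/c_sc.png

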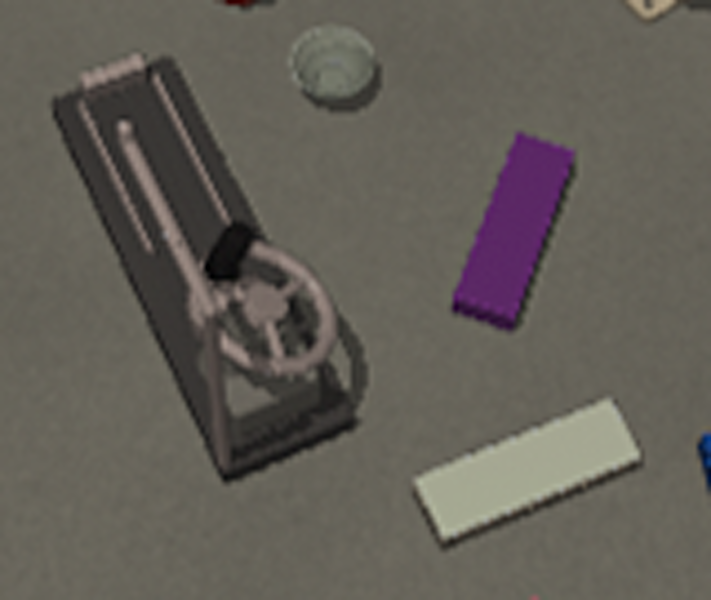

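```bash
cat > fit.py <<'E'
from h import *
from scipy.optimize import least_squares
T=load('top0');S=load('scene0')
t=lambda u,v:(250+u/5,95+v/5); s=lambda u,v:(230+u/4.4444,175+v/4.4444)
pts=[(T,(60,-190,30),t(723,346)),(T,(-60,-190,30),t(695,524)),(T,(-60,210,30),t(77,425)),(T,(55,50,300),t(366,136)),(T,(55,200,300),t(52,90)),(T,(36,0,36),t(427,328)),(T,(-36,0,36),t(407,438)),(T,(36,-170,36),t(692,372)),
(S,(60,-190,30),s(55,100)),(S,(-60,-190,30),s(172,58)),(S,(60,210,30),s(226,470)),(S,(-60,210,30),s(352,416)),(S,(55,50,300),s(123,127)),(S,(36,0,36),s(150,252))]
def R(a): return np.array([[np.cos(a),-np.sin(a),0],[np.sin(a),np.cos(a),0],[0,0,1]])
def res(p):
    return np.concatenate([proj(f,R(p[2])@np.array(q)+[p[0],p[1],0])-m for f,q,m in pts])
r=least_squares(res,[400,0,0],loss='soft_l1'); print(r.x, np.degrees(r.x[2])); print(res(r.x).reshape(-1,2).round(1))
q=[onz(T,195+u/7.0588,165+v/7.0588,30) for u,v in((207,92),(333,115),(242,517),(108,490))]
q=np.array(q);print(q.round(1), q.mean(0)); 
c=q
print('len',np.linalg.norm(c[0]-c[3]),np.linalg.norm(c[1]-c[2]),np.linalg.norm(c[0]-c[1]),np.linalg.norm(c[2]-c[3]))
d=(c[0]+c[1]-c[2]-c[3]);print('ang stone x axis',np.degrees(np.arctan2(d[1],d[0])))
d2=c[0]+c[3]-c[1]-c[2];print('ang wide',np.degrees(np.arctan2(d2[1],d2[0])))
qs=np.array([onz(S,*s(u,v),30) for u,v in((415,482),(612,400),(641,457),(444,541))]);print(qs.round(1),qs.mean(0))
H=R(r.x[2]);o=np.array([r.x[0],r.x[1],0]);np.savez('holder.npz',R=H,o=o)
for n,u,v,z in (('sq',470,200,20),('ram',409,236,45),('bowl',360,238,35)): print(n,onz(T,u,v,z))
E
python3 fit.py
```

```text
[ 5.87236253e+02  5.48756767e+01 -1.77776893e-01] -10.18586566376428
[[ 0.4 -0.3]
 [ 0.6  1. ]
 [-1.6 -0.7]
 [-2.7  1.2]
 [ 0.4  0.3]
 [-0.6  0.1]
 [-0.3  0.2]
 [-0.3  0.3]
 [-2.5 -0.8]
 [-1.5 -1.6]
 [-1.8  0.3]
 [-0.1 -0.5]
 [ 0.3  3.1]
 [-0.7 -0.5]]
[[570.1 395.9  30. ]
 [559.4 339.8  30. ]
 [381.8 375.1  30. ]
 [394.  433.5  30. ]] [476.33899318 386.06874952  30.        ]
len 180.1098275128318 181.01288557911067 57.13913684871542 59.656256329402495
ang stone x axis -11.634323681089166
ang wide 78.6894500870859
[[558.2 350.   30. ]
 [381.3 386.6  30. ]
 [394.4 438.9  30. ]
 [569.1 402.9  30. ]] [475.74105744 394.58611503  30.        ]
sq [ 496.71314062 -378.16936713   20.        ]
ram [ 383.60549407 -174.0392681    45.        ]
bowl [379.17090418 -25.57408724  35.        ]
```

```bash
cat > fit2.py <<'E'
exec(open('fit.py').read().split("r=least")[0])
pts=[(f,q,(m[0]-.5,m[1]-.5)) for f,q,m in pts]
P=pts
for nm,sel in (('top',P[:8]),('scene',P[8:]),('all',P)):
    pts=sel; r=least_squares(res,[560,0,0],loss='soft_l1'); print(nm,r.x[:2].round(1),np.degrees(r.x[2]).round(2)); print(res(r.x).reshape(-1,2).round(1).tolist())
# stone via mask
for nm,f in (('T',T),('S',S)):
    im=f['pixels'].astype(int); 
    m=((im.min(2)>(170 if nm=='T' else 135))&(im.max(2)-im.min(2)<45)).astype(np.uint8)
    n,l,st,ce=cv2.connectedComponentsWithStats(m)
    for i in range(1,n):
        if st[i,4]>500 and 300<ce[i][0]*(1 if nm=='S' else 1.5)<400:
            ys,xs=np.where(l==i); w=np.array([onz(f,x,y,30)[:2] for x,y in zip(xs,ys)]).astype(np.float32)
            print(nm,ce[i],st[i],w.mean(0),cv2.minAreaRect(w))
E
python3 fit2.py
```

```text
top [589.6  55.2] -10.05
[[0.8, -0.7], [1.1, 0.6], [-1.2, -0.8], [-2.4, 0.8], [0.7, 0.1], [-0.2, -0.2], [0.1, -0.1], [0.0, -0.1]]
scene [585.   54.9] -10.73
[[-1.1, -0.9], [-0.0, -1.4], [-1.3, 0.6], [0.5, -0.0], [1.2, 3.2], [0.2, -0.4]]
all [588.5  55.2] -10.16
[[0.8, -0.2], [1.0, 1.0], [-1.2, -0.6], [-2.3, 1.2], [0.8, 0.4], [-0.2, 0.2], [0.1, 0.3], [0.1, 0.4], [-2.2, -0.1], [-1.2, -0.9], [-1.5, 1.1], [0.2, 0.2], [0.6, 3.9], [-0.5, 0.2]]
T [225.34097421 207.4364852 ] [ 210  178   31   60 1047] [477.44193 389.8973 ] ((478.5376892089844, 389.570556640625), (55.88225555419922, 180.39254760742188), 77.91513061523438)
S [348.06137725 279.75      ] [324 265  50  30 668] [476.36154 390.0472 ] ((474.3243408203125, 389.4679260253906), (53.79408264160156, 178.31549072265625), 77.82987976074219)
```

The white slab at (225,207) is the stone, white side up. Both views agree on its pose: about (477, 390), with its long axis at -12°. The holder origin is at about (589, 55) with yaw -10.1°. First I'll turn a little to see how joint 6 relates to yaw.

```bash
cat >> h.py <<'E'
HR=np.array([[np.cos(a:=np.radians(-10.05)),-np.sin(a),0],[np.sin(a),np.cos(a),0],[0,0,1]]); HO=np.array([589.3,55.2,0])
def hw(p): return HR@np.array(p,float)+HO
def wh(p): return HR.T@(np.array(p,float)-HO)
from scipy.spatial.transform import Rotation as Ro
def to(target=None,Rt=None):
    s=state(); R=s['tcp_rot']; p=s['tool_pos']
    print('t',round(s['time_s'],2),'pos',p.round(1),'az_y',np.degrees(np.arctan2(R[1,1],R[0,1])).round(2),'j',s['joints'].round(1),'F',s['force'].round(1),'gap',round(s['finger_gap'],1),'z',R[:,2].round(3))
    if target is not None: d=R.T@(np.array(target)-p); print(' shift units',(d/30).round(3),'rows',np.abs(d/30).max().round(2))
    if Rt is not None: w=np.degrees(Ro.from_matrix(R.T@Rt).as_rotvec()); print(' turn units',(w/4).round(3))
def down(azy):
    a=np.radians(azy); y=np.array([np.cos(a),np.sin(a),0]); z=np.array([0,0,-1.]); return np.c_[np.cross(y,z),y,z]
E
python3 -m creep '{"xyz":[[0,0,0],[0,0,0],[0,0,0],[0,0,0],[0,0,0]],"turn":[[0,0,-1],[0,0,-1],[0,0,-1],[0,0,-1],[0,0,-1]]}' -1
python3 -c "
from h import *
to([477,390,248],down(78))"
```

```text
time_s: 0.52
tool_pos: [215.4, -450.8, 247.8]
tcp_rot: [[0.698, 0.716, -0.001], [0.716, -0.698, 0.001], [0.0, -0.001, -1.0]]
force: [-0.4, 0.4, -0.6]
finger_gap: 84.9
t 0.52 pos [ 215.4 -450.8  247.8] az_y -44.26 j [-64.5  13.8   0.2  76.5   0.   69.8] F [-0.4  0.4 -0.6] gap 84.9 z [-0.001  0.001 -1.   ]
 shift units [ 2.6157e+01 -1.3316e+01  2.0000e-02] rows 26.16
 turn units [-3.0000e-03 -2.3000e-02 -3.0565e+01]
```

```bash
for_none=1
T='' 
python3 -m creep '{"xyz":[[0,0,0],[0,0,0],[0,0,0],[0,0,0],[0,0,0]],"turn":[[0,0,-1],[0,0,-1],[0,0,-1],[0,0,-1],[0,0,-1]]}' -1 >/dev/null
python3 -m creep '{"xyz":[[0,0,0],[0,0,0],[0,0,0],[0,0,0],[0,0,0]],"turn":[[0,0,-1],[0,0,-1],[0,0,-1],[0,0,-1],[0,0,-1]]}' >/dev/null
python3 -m creep '{"xyz":[[0,0,0],[0,0,0],[0,0,0],[0,0,0],[0,0,0]],"turn":[[0,0,-1],[0,0,-1],[0,0,-1],[0,0,-1],[0,0,-1]]}' >/dev/null
python3 -m creep '{"xyz":[[0,0,0],[0,0,0],[0,0,0],[0,0,0],[0,0,0]],"turn":[[0,0,-1],[0,0,-1],[0,0,-1],[0,0,-1],[0,0,-1]]}' >/dev/null
python3 -m creep '{"xyz":[[0,0,0],[0,0,0],[0,0,0],[0,0,0],[0,0,0]],"turn":[[0,0,-1],[0,0,-1],[0,0,-1],[0,0,-1],[0,0,-1]]}' >/dev/null
python3 -m creep '{"xyz":[[0,0,0],[0,0,0],[0,0,0],[0,0,0],[0,0,0]],"turn":[[0,0,-1],[0,0,-1],[0,0,-1],[0,0,-1],[0,0,-1]]}' 
python3 -c "
from h import *
to([477,390,148],down(78))"
```

```text
time_s: 3.02
tool_pos: [215.4, -450.8, 247.8]
tcp_rot: [[-0.969, 0.246, -0.001], [0.246, 0.969, 0.001], [0.001, 0.001, -1.0]]
force: [-0.0, 0.1, 0.9]
finger_gap: 85.3
t 3.02 pos [ 215.4 -450.8  247.8] az_y 75.74 j [-64.5  13.8   0.2  76.5   0.  -50.2] F [-0.   0.1  0.9] gap 85.3 z [-0.001  0.001 -1.   ]
 shift units [-1.55  29.307  3.353] rows 29.31
 turn units [ 0.015 -0.011 -0.565]
```

```bash
python3 -m creep '{"xyz":[[-0.05,1,0],[-0.05,1,0],[-0.05,1,0],[-0.05,1,0],[-0.05,1,0]],"turn":[[0,0,-0.1],[0,0,-0.1],[0,0,-0.1],[0,0,-0.1],[0,0,-0.15]]}' >/dev/null
python3 -m creep '{"xyz":[[-0.05,1,0],[-0.05,1,0],[-0.05,1,0],[-0.05,1,0],[-0.05,1,0]],"turn":[[0,0,0],[0,0,0],[0,0,0],[0,0,0],[0,0,0]]}' >/dev/null
python3 -m creep '{"xyz":[[-0.05,1,0],[-0.05,1,0],[-0.05,1,0],[-0.05,1,0],[-0.05,1,0]],"turn":[[0,0,0],[0,0,0],[0,0,0],[0,0,0],[0,0,0]]}'
python3 -m creep '{"xyz":[[-0.05,1,0],[-0.05,1,0],[-0.05,1,0],[-0.05,1,0],[-0.05,1,0]],"turn":[[0,0,0],[0,0,0],[0,0,0],[0,0,0],[0,0,0]]}' >/dev/null
python3 -m creep '{"xyz":[[-0.05,1,0],[-0.05,1,0],[-0.05,1,0],[-0.05,1,0],[-0.05,1,0]],"turn":[[0,0,0],[0,0,0],[0,0,0],[0,0,0],[0,0,0]]}' 
python3 -c "
from h import *
to([477,390,120],down(78))"
```

```text
time_s: 4.27
tool_pos: [336.4, -15.7, 248.2]
tcp_rot: [[-0.977, 0.212, -0.0], [0.212, 0.977, -0.0], [0.0, -0.0, -1.0]]
force: [1.1, -0.4, 0.9]
finger_gap: 85.4
time_s: 5.1
tool_pos: [414.8, 274.2, 247.8]
tcp_rot: [[-0.977, 0.212, -0.001], [0.212, 0.977, -0.001], [0.001, -0.001, -1.0]]
force: [0.2, -0.2, -0.1]
finger_gap: 85.8
t 5.1 pos [414.8 274.2 247.8] az_y 77.77 j [33.5 13.5 -0.1 76.4 -0.  45.7] F [ 0.2 -0.2 -0.1] gap 85.8 z [-0.001 -0.001 -1.   ]
 shift units [-1.211  4.215  4.255] rows 4.25
 turn units [-0.012 -0.009 -0.059]
```

```bash
python3 -m creep '{"xyz":[[-0.24,0.84,0.7],[-0.24,0.84,0.8],[-0.24,0.84,0.8],[-0.24,0.84,0.8],[-0.24,0.84,0.8]],"turn":[[0,0,0],[0,0,0],[0,0,0],[0,0,0],[0,0,0]]}' >/dev/null
python3 -m creep '{"xyz":[[0,0,0],[0,0,0]],"turn":[[0,0,0],[0,0,0]]}'
python3 - <<'E'
from h import *
to([477,390,28],down(78)); f=snap('top','top1'); snap('scene','scene1')
crop('top1',180,140,280,250,'c1');crop('scene1',300,230,400,320,'c2')
E
```

```text
time_s: 5.68
tool_pos: [475.4, 387.9, 127.1]
tcp_rot: [[-0.977, 0.211, -0.006], [0.211, 0.977, -0.005], [0.005, -0.006, -1.0]]
force: [0.4, -0.9, -0.6]
finger_gap: 85.7
t 5.68 pos [475.4 387.9 127.1] az_y 77.81 j [39.2 31.   7.6 67.  -0.  51.4] F [ 0.4 -0.9 -0.6] gap 85.7 z [-0.006 -0.005 -1.   ]
 shift units [-0.053  0.101  3.302] rows 3.3
 turn units [-0.087 -0.068 -0.047]
scale 5.454545454545454
scale 6.666666666666667
```

View pics/c1.png

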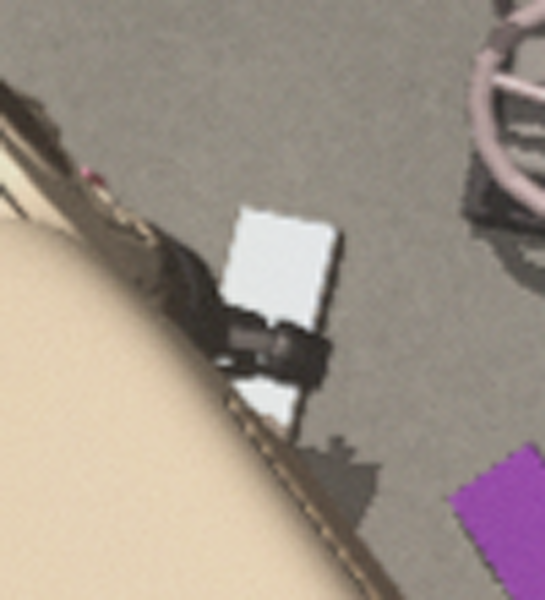

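View pics/c2.png

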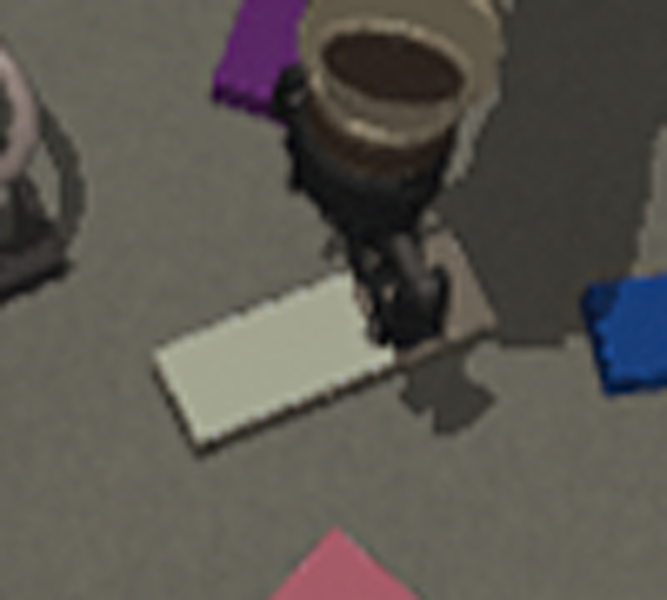

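The top crop shows the fingers straddling the stone's middle, with the parallax expected at this height. I'll lower to TCP z of about 28 and close.

```bash
python3 -m creep '{"xyz":[[-0.02,0.03,0.8],[-0.02,0.02,0.8],[-0.01,0.02,0.8],[0,0.02,0.7],[0,0,0]],"turn":[[-0.04,-0.03,-0.02],[-0.04,-0.03,-0.02],[0,0,0],[0,0,0],[0,0,0]]}'
python3 -c "
from h import *
to([477,390,28],down(78))"
```

```text
time_s: 6.2
tool_pos: [477.4, 388.5, 36.4]
tcp_rot: [[-0.978, 0.211, 0.002], [0.211, 0.978, 0.001], [-0.001, 0.002, -1.0]]
force: [-1.0, -1.1, -1.0]
finger_gap: 85.5
t 6.2 pos [477.4 388.5  36.4] az_y 77.84 j [39.1 35.8  1.  55.1  0.  51.3] F [-1.  -1.1 -1. ] gap 85.5 z [ 0.002  0.001 -1.   ]
 shift units [0.023 0.047 0.28 ] rows 0.28
 turn units [ 0.025  0.018 -0.039]
```

```bash
python3 -m creep '{"xyz":[[0,0,0],[0,0.04,0.2],[0,0,0]],"turn":[[0,0,0],[0,0,0],[0,0,0]]}'
python3 -m creep '{"xyz":[[0,0,0],[0,0,0],[0,0,0],[0,0,0],[0,0,0]],"turn":[[0,0,0],[0,0,0],[0,0,0],[0,0,0],[0,0,0]]}' 1
python3 -c "
from h import *
to([477,390,28],down(78))"
```

```text
time_s: 6.45
tool_pos: [480.7, 392.8, 34.3]
tcp_rot: [[-0.978, 0.21, 0.008], [0.21, 0.978, 0.007], [-0.007, 0.009, -1.0]]
force: [0.2, -0.1, -0.4]
finger_gap: 86.1
time_s: 6.87
tool_pos: [479.8, 390.7, 33.9]
tcp_rot: [[-0.978, 0.21, 0.006], [0.21, 0.978, 0.002], [-0.006, 0.003, -1.0]]
force: [-1.9, -4.3, 8.3]
finger_gap: 54.0
t 6.87 pos [479.8 390.7  33.9] az_y 77.86 j [39.2 36.1  1.2 54.7 -0.1 51.4] F [-1.9 -4.3  8.3] gap 54.0 z [ 0.006  0.002 -1.   ]
 shift units [ 0.088 -0.045  0.197] rows 0.2
 turn units [ 0.05   0.083 -0.035]
```

```bash
python3 -m creep '{"xyz":[[0,0,0],[0,0,0]],"turn":[[0,0,0],[0,0,0]]}'
python3 - <<'E'
from h import *
to([477,390,28],down(78)); snap('scene','scene2'); crop('scene2',300,230,400,320,'c3')
E
```

```text
time_s: 7.03
tool_pos: [479.8, 390.7, 33.9]
tcp_rot: [[-0.978, 0.21, 0.006], [0.21, 0.978, 0.002], [-0.006, 0.003, -1.0]]
force: [-1.9, -4.2, 7.8]
finger_gap: 54.2
t 7.03 pos [479.8 390.7  33.9] az_y 77.86 j [39.2 36.1  1.2 54.7 -0.1 51.4] F [-1.9 -4.2  7.8] gap 54.2 z [ 0.006  0.002 -1.   ]
 shift units [ 0.087 -0.044  0.196] rows 0.2
 turn units [ 0.049  0.083 -0.035]
scale 6.666666666666667
```

View pics/c3.png

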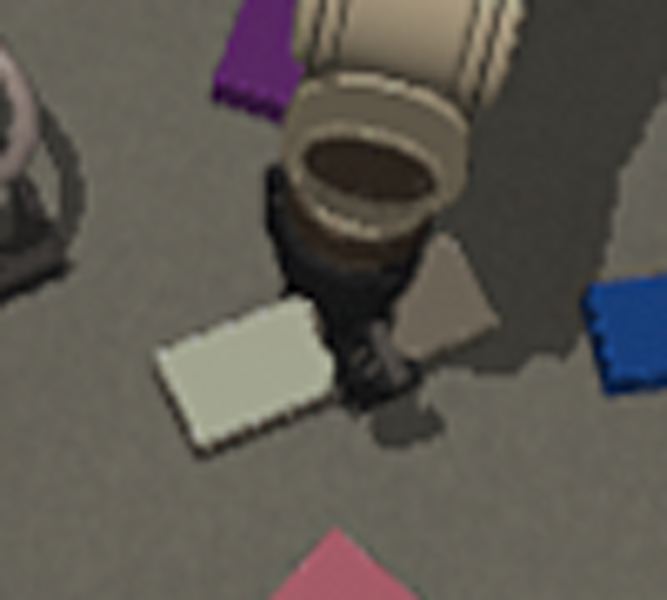

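```bash
python3 -m creep '{"xyz":[[0,0,-0.3],[0,0,-0.5],[0,0,-0.7],[0,0,-0.8],[0,0,-0.8]],"turn":[[0,0,0],[0,0,0],[0,0,0],[0,0,0],[0,0,0]]}'
python3 -m creep '{"xyz":[[0,0,-0.6],[0,0,-0.3],[0,0,0],[0,0,0]],"turn":[[0,0,0],[0,0,0],[0,0,0],[0,0,0]]}'
python3 - <<'E'
from h import *
to([400,100,154],down(-10.05)); snap('scene','scene3'); crop('scene3',280,200,420,320,'c4')
E
```

```text
time_s: 7.5
tool_pos: [477.6, 390.8, 124.5]
tcp_rot: [[-0.978, 0.209, 0.001], [0.209, 0.978, 0.002], [-0.001, 0.002, -1.0]]
force: [0.5, -0.4, -6.9]
finger_gap: 54.2
time_s: 7.83
tool_pos: [478.5, 391.3, 151.5]
tcp_rot: [[-0.978, 0.209, 0.004], [0.209, 0.978, 0.004], [-0.003, 0.005, -1.0]]
force: [-0.4, -0.2, -7.8]
finger_gap: 54.2
t 7.83 pos [478.5 391.3 151.5] az_y 77.91 j [39.3 29.9  9.6 69.3  0.  51.4] F [-0.4 -0.2 -7.8] gap 54.2 z [ 0.004  0.004 -1.   ]
 shift units [  0.523 -10.043  -0.133] rows 10.04
 turn units [ 9.000e-02 -1.400e-02  2.199e+01]
scale 5.0
```

View pics/c4.png

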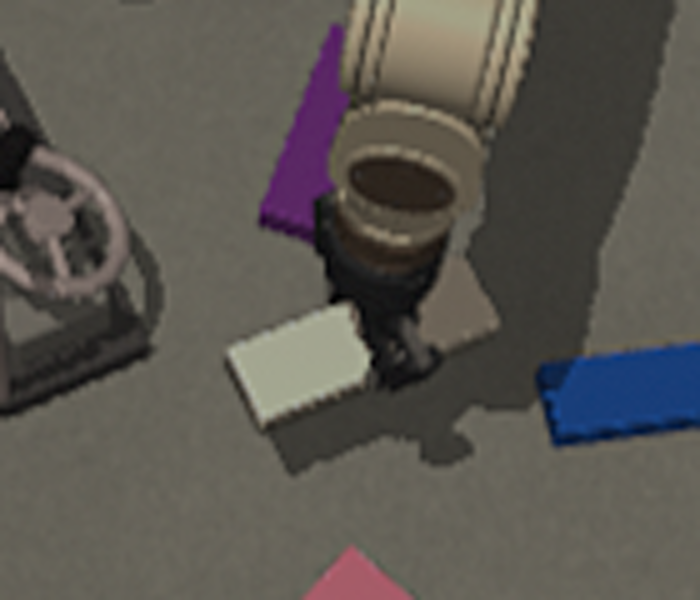

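```bash
python3 -m creep '{"xyz":[[0.26,-0.5,0],[0.26,-0.95,0],[0.26,-0.95,0],[0.26,-0.95,0],[0.26,-0.95,0]],"turn":[[0,0,0],[0,0,0],[0,0,0],[0,0,0],[0,0,0]]}' >/dev/null
python3 -m creep '{"xyz":[[0,-0.95,0],[0,-0.95,0],[0,-0.95,0],[0,-0.95,0],[0,-0.95,0]],"turn":[[0,0,0],[0,0,0.2],[0,0,0.4],[0,0,0.6],[0,0,0.8]]}' >/dev/null
python3 -m creep '{"xyz":[[0,-0.5,0],[0,0,0],[0,0,0],[0,0,0],[0,0,0]],"turn":[[0,0,1],[0,0,1],[0,0,1],[0,0,1],[0,0,1]]}'
python3 -m creep '{"xyz":[[0,0,0],[0,0,0],[0,0,0],[0,0,0],[0,0,0]],"turn":[[0,0,1],[0,0,1],[0,0,1],[0,0,1],[0,0,1]]}' >/dev/null
python3 -m creep '{"xyz":[[0,0,0],[0,0,0],[0,0,0],[0,0,0],[0,0,0]],"turn":[[0,0,1],[0,0,1],[0,0,1],[0,0,1],[0,0,1]]}' >/dev/null
python3 -m creep '{"xyz":[[0,0,0],[0,0,0],[0,0,0],[0,0,0],[0,0,0]],"turn":[[0,0,1],[0,0,1],[0,0,1],[0,0,1],[0,0,0.8]]}'
python3 - <<'E'
from h import *
to(hw([0,-70,150]),down(-10.05))
print(hw([0,-70,150]))
E
```

```text
time_s: 9.13
tool_pos: [373.5, 120.5, 149.2]
tcp_rot: [[-0.762, 0.647, 0.002], [0.647, 0.762, 0.004], [0.001, 0.004, -1.0]]
force: [-0.4, -0.2, -7.4]
finger_gap: 53.7
time_s: 10.38
tool_pos: [373.4, 120.7, 149.0]
tcp_rot: [[0.165, 0.986, 0.002], [0.986, -0.165, 0.004], [0.004, 0.001, -1.0]]
force: [-0.2, 0.3, -6.4]
finger_gap: 54.2
t 10.38 pos [373.4 120.7 149. ] az_y -9.48 j [ 17.8   6.  -25.   58.9   0.2 117.3] F [-0.2  0.3 -6.4] gap 54.2 z [ 0.002  0.004 -1.   ]
 shift units [-3.3    7.435 -0.037] rows 7.43
 turn units [ 0.017 -0.055  0.142]
[577.08447372 -13.7259089  150.        ]
```

```bash
python3 -m creep '{"xyz":[[-0.6,0.6,0],[-0.7,0.9,0],[-0.7,0.9,0],[-0.7,0.9,0],[-0.63,0.9,0]],"turn":[[0,0,0.14],[0,0,0],[0,0,0],[0,0,0],[0,0,0]]}' >/dev/null
python3 -m creep '{"xyz":[[0,0.9,0],[0,0.9,0.3],[0,0.9,0.5],[0,0.5,0.5],[0,0,0]],"turn":[[0,0,0],[0,0,0],[0,0,0],[0,0,0],[0,0,0]]}'
python3 -m creep '{"xyz":[[0,0,0]],"turn":[[0,0,0]]}'
python3 - <<'E'
from h import *
to(hw([0,-71,64]),down(-10.05)); snap('top','top4'); snap('scene','scene4'); crop('top4',250,95,410,215,'c5');crop('scene4',220,160,340,260,'c6')
E
```

```text
time_s: 11.22
tool_pos: [577.2, -15.8, 106.4]
tcp_rot: [[0.172, 0.985, -0.0], [0.985, -0.172, 0.004], [0.004, -0.001, -1.0]]
force: [-0.4, 0.1, -7.8]
finger_gap: 54.0
time_s: 11.3
tool_pos: [574.7, -15.1, 108.2]
tcp_rot: [[0.172, 0.985, -0.002], [0.985, -0.172, 0.005], [0.004, -0.003, -1.0]]
force: [-0.1, -1.5, -7.3]
finger_gap: 54.2
t 11.3 pos [574.7 -15.1 108.2] az_y -9.88 j [-1.6 27.7 -1.1 61.4  0.3 98.2] F [-0.1 -1.5 -7.3] gap 54.2 z [-0.002  0.005 -1.   ]
 shift units [0.019 0.076 1.475] rows 1.47
 turn units [-0.047 -0.063  0.042]
scale 5.0
scale 6.0
```

View pics/c5.png

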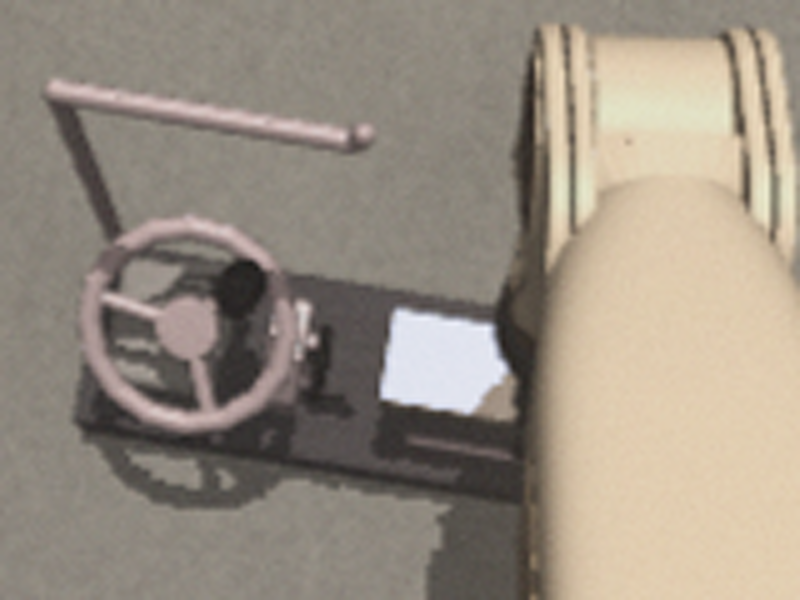

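View pics/c6.png

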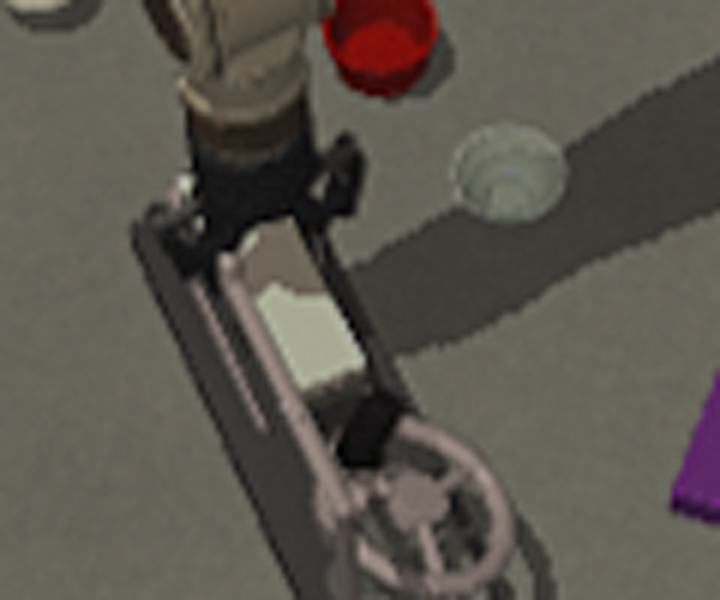

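Run:
```python
from h import *
f=load('top4'); z=104.3
for u,v in ((397,308),(380,402)): print(wh(onz(f,250+u/5-.5,95+v/5-.5,z)).round(1))
for u,v in ((427,328),(407,438)): print('lip end',wh(onz(f,250+u/5-.5,95+v/5-.5,36)).round(1))
for u,v in ((300,300),(330,330),(282,330)): print('jaw?',wh(onz(f,250+u/5-.5,95+v/5-.5,67)).round(1))
print('TCP',wh(state()['tool_pos']))
f=load('scene4')
for u,v in ((303,388),(363,358)): print('sc',wh(onz(f,220+u/6-.5,160+v/6-.5,z)).round(1))
for u,v in ((265,428),): print('lip',wh(onz(f,220+u/6-.5,160+v/6-.5,36)).round(1))
```

```text
[ 27.1  18.8 104.3]
[-30.9  19.3 104.3]
lip end [35.9 -0.7 36. ]
lip end [-36.    0.2  36. ]
jaw? [32.  79.2 67. ]
jaw? [16.5 57.8 67. ]
jaw? [11.5 86.8 67. ]
TCP [ -1.69970323 -71.43674553 110.63611253]
sc [  9.5  19.2 104.3]
sc [-32.7  15.2 104.3]
lip [31.2 -1.2 36. ]
```

The top view puts the stone's end at holder y = 19 and its centre at x = -2. I'll shift it +2 mm and lower.

```bash
python3 -m creep '{"xyz":[[0,0.06,0.3],[0,0,0.4],[0,0,0.4],[0,0,0.2],[0,0,0]],"turn":[[-0.03,-0.05,0.04],[0,0,0],[0,0,0],[0,0,0],[0,0,0]]}'
python3 -m creep '{"xyz":[[0,0,0]],"turn":[[0,0,0]]}'
python3 - <<'E'
from h import *
to(hw([0,-71,64]),down(-10.05)); print(wh(state()['tool_pos']))
E
```

```text
time_s: 11.82
tool_pos: [577.1, -15.0, 71.5]
tcp_rot: [[0.174, 0.985, 0.003], [0.985, -0.174, 0.001], [0.001, 0.003, -1.0]]
force: [-0.1, -0.1, -8.0]
finger_gap: 54.2
time_s: 11.9
tool_pos: [578.4, -15.1, 73.0]
tcp_rot: [[0.174, 0.985, 0.006], [0.985, -0.174, 0.001], [0.002, 0.006, -1.0]]
force: [-0.0, -0.5, -6.0]
finger_gap: 54.2
t 11.9 pos [578.4 -15.1  73. ] az_y -10.01 j [-1.5 29.7 -3.6 56.4  0.1 98.5] F [-0.  -0.5 -6. ] gap 54.2 z [ 0.006  0.001 -1.   ]
 shift units [ 0.004 -0.055  0.301] rows 0.3
 turn units [ 0.086 -0.026  0.01 ]
[  1.58268383 -71.12320265  73.02499916]
```

```bash
python3 -m creep '{"xyz":[[0,-0.02,0.1],[0,-0.02,0.1],[0,0,0.05],[0,0,0]],"turn":[[0.05,0,0],[0,0,0],[0,0,0],[0,0,0]]}'
python3 -m creep '{"xyz":[[0,0,0.04],[0,0,0.03],[0,0,0]],"turn":[[0,0,0],[0,0,0],[0,0,0]]}'
python3 - <<'E'
from h import *
to(hw([0,-71,64]),down(-10.05)); print(wh(state()['tool_pos']))
E
```

```text
time_s: 12.23
tool_pos: [577.5, -15.0, 65.3]
tcp_rot: [[0.174, 0.985, 0.003], [0.985, -0.174, 0.001], [0.002, 0.003, -1.0]]
force: [0.2, -1.1, -6.6]
finger_gap: 54.0
time_s: 12.48
tool_pos: [578.0, -15.0, 64.0]
tcp_rot: [[0.174, 0.985, 0.004], [0.985, -0.174, 0.001], [0.002, 0.004, -1.0]]
force: [-0.6, 0.5, -3.0]
finger_gap: 53.8
t 12.48 pos [578. -15.  64.] az_y -10.02 j [-1.5 30.3 -4.1 55.4  0.1 98.5] F [-0.6  0.5 -3. ] gap 53.8 z [ 0.004  0.001 -1.   ]
 shift units [ 0.003 -0.039 -0.001] rows 0.04
 turn units [ 0.053 -0.031  0.007]
[  1.16395026 -71.08127652  63.97010104]
```

The force drops to -3 at TCP z = 64, so the stone is touching the bed as expected. I'll press 1 mm more and release.

```bash
python3 -m creep '{"xyz":[[0,0,0.04],[0,0,0]],"turn":[[0,0,0],[0,0,0]]}'
python3 -m creep '{"xyz":[[0,0,0],[0,0,0],[0,0,0],[0,0,0],[0,0,0]],"turn":[[0,0,0],[0,0,0],[0,0,0],[0,0,0],[0,0,0]]}' -1
python3 -m creep '{"xyz":[[0,0,-0.3],[0,0,-0.6],[0,0,-0.9],[0,0,-1],[0,0,-1]],"turn":[[0,0,0],[0,0,0],[0,0,0],[0,0,0],[0,0,0]]}'
python3 - <<'E'
from h import *
to(); snap('top','top5'); snap('scene','scene5'); crop('top5',250,95,410,215,'c7');crop('scene5',220,160,340,260,'c8')
E
```

```text
time_s: 12.65
tool_pos: [578.0, -15.0, 63.9]
tcp_rot: [[0.174, 0.985, 0.005], [0.985, -0.174, 0.001], [0.002, 0.004, -1.0]]
force: [-3.7, 0.1, 5.6]
finger_gap: 54.1
time_s: 13.07
tool_pos: [578.2, -15.1, 62.4]
tcp_rot: [[0.174, 0.985, 0.004], [0.985, -0.174, 0.001], [0.002, 0.004, -1.0]]
force: [0.1, 1.0, 0.1]
finger_gap: 85.3
time_s: 13.48
tool_pos: [577.0, -15.2, 177.7]
tcp_rot: [[0.174, 0.985, 0.003], [0.985, -0.174, 0.001], [0.002, 0.002, -1.0]]
force: [0.4, -0.2, 0.1]
finger_gap: 85.5
t 13.48 pos [577.  -15.2 177.7] az_y -10.02 j [-1.5 24.5  4.9 70.2  0.1 98.5] F [ 0.4 -0.2  0.1] gap 85.5 z [ 0.003  0.001 -1.   ]
scale 5.0
scale 6.0
```

View pics/c7.png

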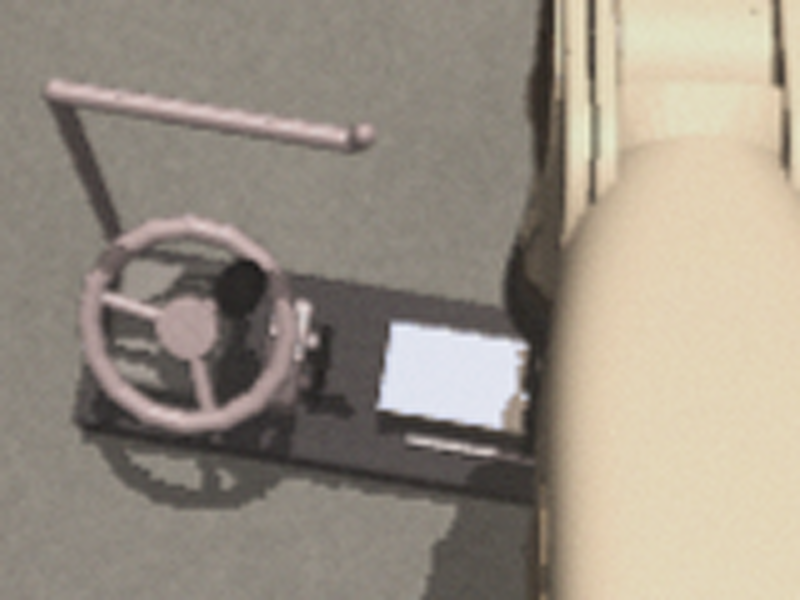

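View pics/c8.png

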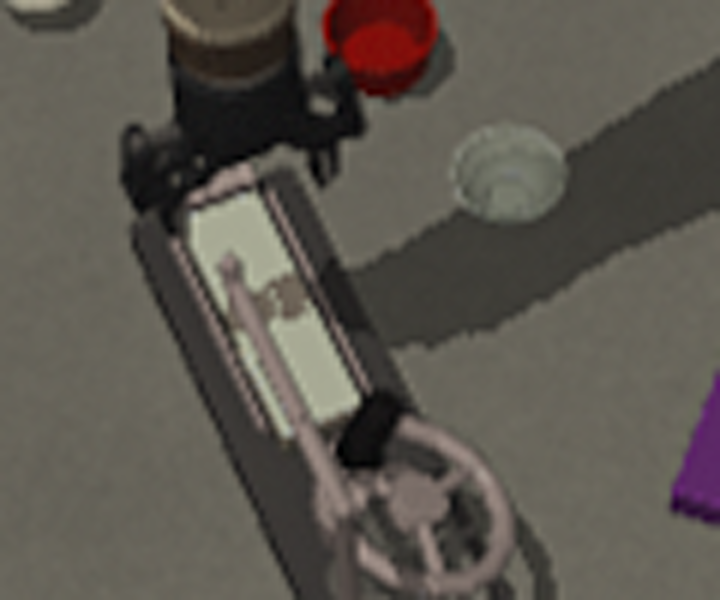

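The stone is flat between the lips, white side up, against a clear stop end at scene5 crop (225,180). Next is the wheel, in enlarged crops.

Run:
```python
from h import *
crop('top5',260,130,325,190,'w1');crop('scene5',255,210,320,265,'w2')
```

```text
scale 10.0
scale 10.909090909090908
```

View pics/w1.png

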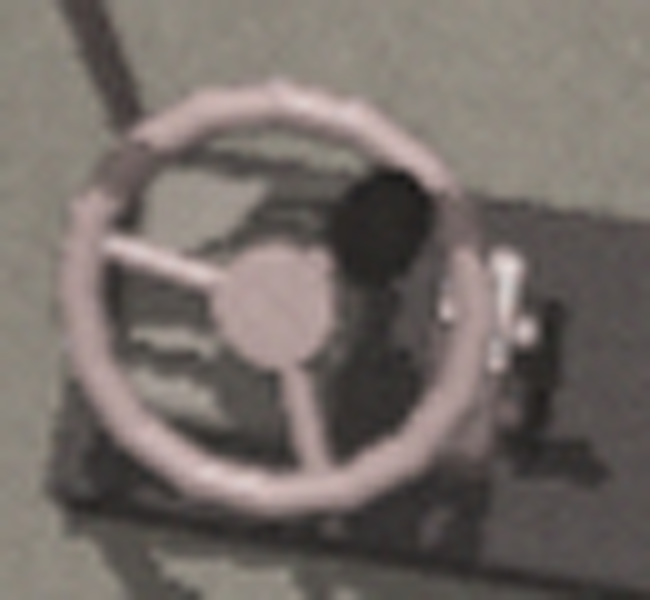

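View pics/w2.png

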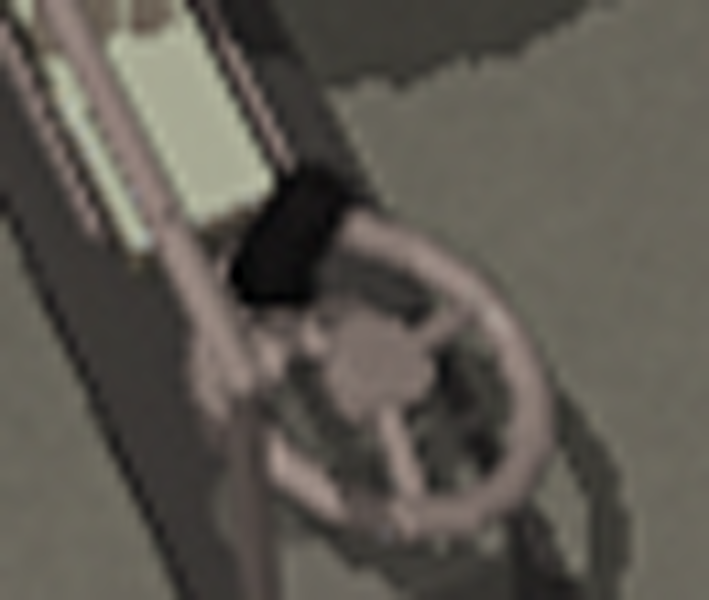

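```bash
cat > wfit.py <<'E'
from h import *
from scipy.optimize import least_squares
T=load('top5');S=load('scene5')
a=np.array([-np.sin(np.radians(28)),0,np.cos(np.radians(28))]); e1=np.array([np.cos(np.radians(28)),0,np.sin(np.radians(28))]); e2=np.cross(a,e1)
ph=np.linspace(0,2*np.pi,120)
def rim(C):
    return [hw(C+e1*58*np.cos(p)+e2*58*np.sin(p)+ 7*(np.cos(q)*(e1*np.cos(p)+e2*np.sin(p))+np.sin(q)*a)) for p in ph for q in np.linspace(0,2*np.pi,12)]
def barrel(C,th):
    c=C+48*(e1*np.cos(th)+e2*np.sin(th)); return [hw(c+a*h+13*(e1*np.cos(p)+e2*np.sin(p))) for p in ph[::3] for h in (13,69)]
def ext(f,P):
    q=np.array([proj(f,p) for p in P]); return np.array([q[:,0].min(),q[:,0].max(),q[:,1].min(),q[:,1].max()])
t=lambda u,v:(260+u/10-.5,130+v/10-.5); s=lambda u,v:(255+u/10.909-.5,210+v/10.909-.5)
mt=np.array([t(62,0)[0],t(492,0)[0],t(0,82)[1],t(0,518)[1]]); bt=np.array([t(330,0)[0],t(434,0)[0],t(0,170)[1],t(0,287)[1]])
msR=s(553,540); bs=np.array([s(230,0)[0],s(355,0)[0],s(0,165)[1],s(0,306)[1]])
def res(p):
    C=p[:3]; 
    rs=ext(S,rim(C))
    return np.concatenate([ext(T,rim(C))-mt,ext(T,barrel(C,p[3]))-bt,rs[[1,3]]-msR,ext(S,barrel(C,p[3]))-bs])
if __name__=='__main__':
    r=least_squares(res,[0,155,130,-2.2*0-1.5],x_scale=[10,10,10,.3],loss='soft_l1'); print(r.x.round(2),np.degrees(r.x[3])); print(r.fun.round(1))
    r2=least_squares(lambda p:res([p[0],p[1],130,p[2]]),[0,155,-1.5],x_scale=[10,10,.3],loss='soft_l1');print(r2.x,np.degrees(r2.x[2]),r2.fun.round(1))
E
python3 wfit.py
```

```text
[-12.88 134.68 134.01  -0.7 ] -40.110672112774544
[-0.7  1.  -0.1  0.4 -1.1  0.6 -0.7  1.3 -0.3  0.4 -1.5  0.4 -1.9  0.9]
[-12.29017291 134.72733809  -0.69857466] -40.025379939003926 [-0.5  1.1  0.1  0.5 -1.   0.6 -0.5  1.4 -0.4  1.  -1.6  0.3 -1.3  1.6]
```

The wheel centre is at about holder (-12.5, 135, 131), with the crank at -40° in the wheel's plane. The grip point is therefore about (-1, 104, 188), and the rail clears a tool tilted by 28°. Now I'll turn and tilt.

```bash
cat >> h.py <<'E'
A_=np.array([-np.sin(np.radians(28)),0,np.cos(np.radians(28))]); E1=np.array([np.cos(np.radians(28)),0,np.sin(np.radians(28))]); E2=np.array([0,1.,0])
RT=HR@np.c_[-E1,E2,-A_]; WC=np.array([-12.5,134.7,131])
def grip(th,h=45,C=None):
    C=WC if C is None else C; return hw(C+48*(E1*np.cos(th)+E2*np.sin(th))+h*A_)
def wf(p): # world -> wheel coords e1,e2,a
    d=wh(p)-WC; return np.array([d@E1,d@E2,d@A_])
E
python3 -m creep '{"xyz":[[0,-0.5,-0.5],[0,-0.5,-0.8],[0,-0.5,-0.8],[0,-0.5,-0.8],[0,0,0]],"turn":[[0,0,-1],[0,0,-1],[0,0,-1],[0,0,-1],[0,0,-1]]}' >/dev/null
python3 -m creep '{"xyz":[[0,0,0],[0,0,0],[0,0,0],[0,0,0],[0,0,0]],"turn":[[0,0,-1],[0,0,-1],[0,0,-1],[0,0,-1],[0,0,-1]]}' >/dev/null
python3 -m creep '{"xyz":[[0,0,0],[0,0,0],[0,0,0],[0,0,0],[0,0,0]],"turn":[[0,0,-1],[0,0,-1],[0,0,-1],[0,0,-1],[0,0,-1]]}' >/dev/null
python3 -m creep '{"xyz":[[0,0,0],[0,0,0],[0,0,0],[0,0,0],[0,0,0]],"turn":[[0,0,-1],[0,0,-1],[0,0,-1],[0,0,-1],[0,0,-1]]}' >/dev/null
python3 -m creep '{"xyz":[[0,0,0],[0,0,0],[0,0,0],[0,0,0],[0,0,0]],"turn":[[0,0,-1],[0,0,-1],[0,0,-0.5],[0,-1,0],[0,-1,0]]}' >/dev/null
python3 -m creep '{"xyz":[[0,0,0],[0,0,0],[0,0,0],[0,0,0],[0,0,0]],"turn":[[0,-1,0],[0,-1,0],[0,-1,0],[0,-1,0],[0,-1,0]]}'
python3 - <<'E'
from h import *
to(grip(np.radians(-40),130),RT); print(grip(np.radians(-40),130), wh(state()['tool_pos']))
E
```

```text
time_s: 16.08
tool_pos: [517.2, -11.1, 263.6]
tcp_rot: [[-0.866, 0.174, 0.469], [0.154, 0.985, -0.081], [-0.476, 0.002, -0.88]]
force: [0.4, 0.4, 0.1]
finger_gap: 85.5
t 16.08 pos [517.2 -11.1 263.6] az_y 79.98 j [  1.8  -4.  -24.2  41.9  -5.5  10.5] F [0.4 0.4 0.1] gap 85.5 z [ 0.469 -0.081 -0.88 ]
 shift units [-0.526  6.058  0.319] rows 6.06
 turn units [ 0.031  0.101 -0.009]
[566.98685021 164.61894883 263.045719  ] [-59.41716436 -77.89049204 263.55907794]
```

```bash
python3 -m creep '{"xyz":[[-0.1,0.7,0],[-0.1,0.9,0],[-0.1,0.9,0],[-0.1,0.9,0],[-0.1,0.9,0]],"turn":[[0,0.1,0],[0,0,0],[0,0,0],[0,0,0],[0,0,0]]}' >/dev/null
python3 -m creep '{"xyz":[[0,0.9,0],[0,0.8,0],[0,0,0],[0,0,0]],"turn":[[0,0,0],[0,0,0],[0,0,0],[0,0,0]]}'
python3 - <<'E'
from h import *
to(grip(np.radians(-40),43),RT); print(wf(state()['tool_pos']),wf(grip(np.radians(-40),43)))
snap('top','top6'); snap('scene','scene6'); crop('top6',250,110,340,190,'g1');crop('scene6',230,180,330,265,'g2')
E
```

```text
time_s: 16.83
tool_pos: [561.6, 165.0, 270.0]
tcp_rot: [[-0.872, 0.172, 0.459], [0.153, 0.985, -0.079], [-0.465, 0.001, -0.885]]
force: [0.1, -0.5, -0.9]
finger_gap: 85.2
t 16.83 pos [561.6 165.  270. ] az_y 80.12 j [ 23.6   6.3 -11.9  48.1 -14.8  30.3] F [ 0.1 -0.5 -0.9] gap 85.2 z [ 0.459 -0.079 -0.885]
 shift units [-0.064  0.012  3.189] rows 3.19
 turn units [ 0.035 -0.067  0.028]
[ 35.28750515 -31.46390417 138.68423968] [ 36.77013327 -30.85380526  43.        ]
scale 7.5
scale 7.0588235294117645
```

View pics/g1.png

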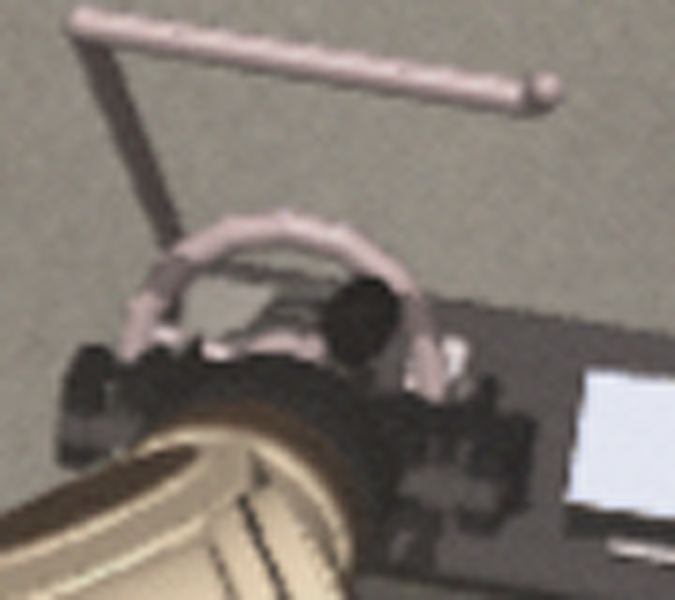

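View pics/g2.png

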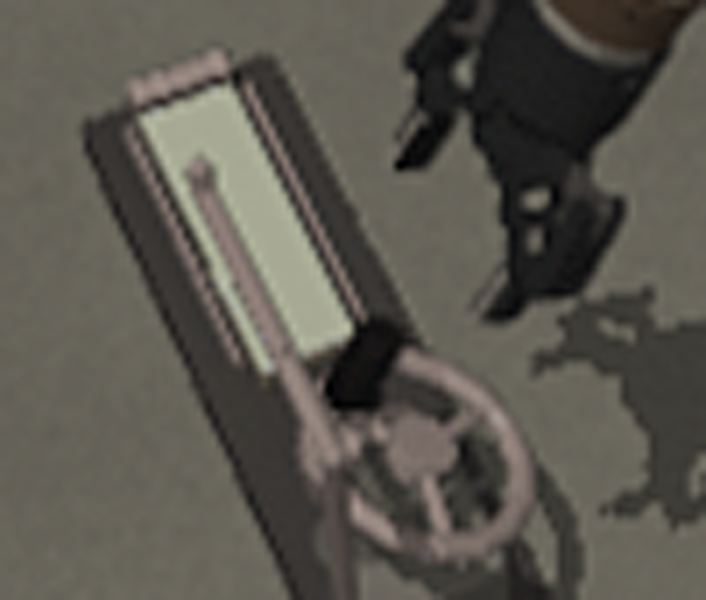

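```bash
python3 -m creep '{"xyz":[[-0.02,0.01,0.5],[-0.02,0,0.8],[-0.02,0,0.7],[0,0,0],[0,0,0]],"turn":[[0.03,-0.06,0.03],[0,0,0],[0,0,0],[0,0,0],[0,0,0]]}'
python3 - <<'E'
from h import *
to(grip(np.radians(-40),43),RT); print(wf(state()['tool_pos']))
snap('scene','scene7'); crop('scene7',230,180,330,265,'g3')
print((proj(load('scene7'),grip(np.radians(-40),69))-[230,180]+.5)*7.0588)
E
```

```text
time_s: 17.35
tool_pos: [590.2, 157.1, 216.9]
tcp_rot: [[-0.87, 0.179, 0.46], [0.158, 0.984, -0.084], [-0.467, -0.001, -0.884]]
force: [1.0, -0.6, 0.3]
finger_gap: 85.4
t 17.35 pos [590.2 157.1 216.9] az_y 79.69 j [ 21.6  11.1 -14.5  40.2 -14.3  28.8] F [ 1.  -0.6  0.3] gap 85.4 z [ 0.46  -0.084 -0.884]
 shift units [-0.013  0.114  1.163] rows 1.16
 turn units [-0.04  -0.037 -0.052]
[ 36.46112552 -34.1634611   77.89537244]
scale 7.0588235294117645
[384.15165444 329.7676043 ]
```

View pics/g3.png

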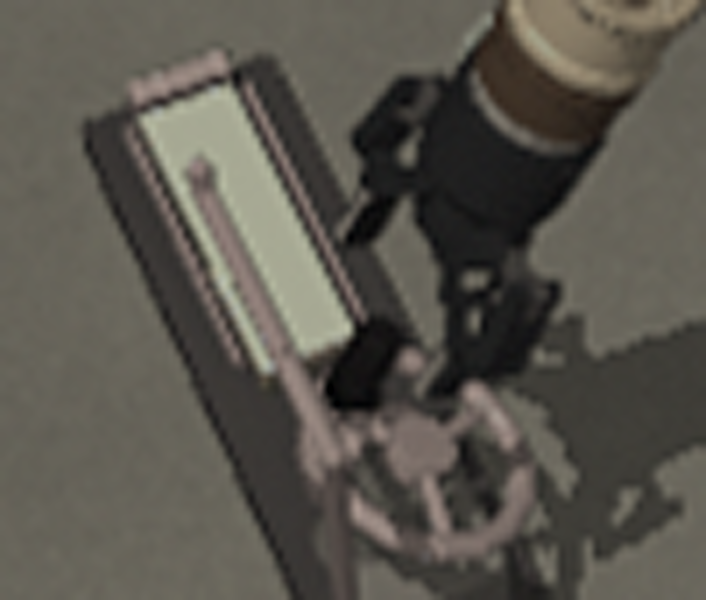

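Run:
```python
from h import *
f=load('scene7'); P=lambda e1,e2,h:((proj(f,hw(WC+E1*e1+E2*e2+A_*h))-[230,180]+.5)*7.0588).round(0)
for h in (61,70,78): print(h,P(36.5,-34.2,h), P(36.5,-34.2-43,h),P(36.5,-34.2+43,h), 'x+11',P(25.5,8.8,h),P(47.5,8.8,h))
crop('scene7',265,205,305,240,'g4')
```

```text
61 [375. 334.] [340. 265.] [411. 405.] x+11 [430. 403.] [393. 408.]
70 [383. 323.] [347. 254.] [419. 394.] x+11 [438. 392.] [400. 397.]
78 [389. 313.] [354. 244.] [426. 384.] x+11 [445. 382.] [407. 387.]
scale 17.142857142857142
```

View pics/g4.png

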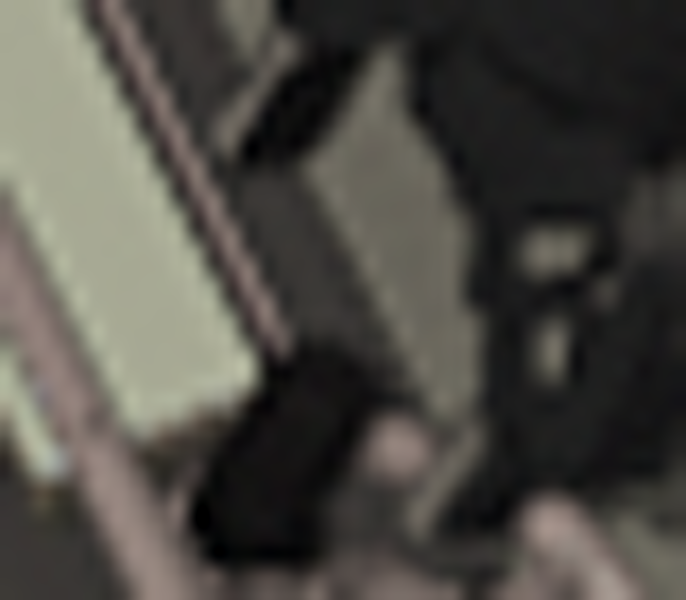

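```bash
python3 -m creep '{"xyz":[[-0.01,0.06,0.4],[0,0.05,0.4],[0,0,0.2],[0,0,0],[0,0,0]],"turn":[[-0.03,0,-0.04],[0,0,0],[0,0,0],[0,0,0],[0,0,0]]}'
python3 - <<'E'
from h import *
to(grip(np.radians(-40),43),RT); print(wf(state()['tool_pos']))
E
```

```text
time_s: 17.82
tool_pos: [605.6, 159.5, 191.7]
tcp_rot: [[-0.87, 0.174, 0.462], [0.154, 0.985, -0.08], [-0.469, 0.001, -0.883]]
force: [0.3, 0.1, -0.4]
finger_gap: 85.3
t 17.82 pos [605.6 159.5 191.7] az_y 80.0 j [ 21.1  13.9 -15.   36.6 -14.   28.1] F [ 0.3  0.1 -0.4] gap 85.3 z [ 0.462 -0.08  -0.883]
 shift units [ 0.029 -0.058  0.19 ] rows 0.19
 turn units [ 0.021 -0.006  0.004]
[ 37.63833082 -29.11401111  48.70916488]
```

```bash
python3 -m creep '{"xyz":[[0.02,-0.05,0.15],[0,0,0],[0,0,0]],"turn":[[0,0,0],[0,0,0],[0,0,0]]}'
python3 -m creep '{"xyz":[[0,0,0],[0,0,0],[0,0,0],[0,0,0],[0,0,0]],"turn":[[0,0,0],[0,0,0],[0,0,0],[0,0,0],[0,0,0]]}' 1
python3 -m creep '{"xyz":[[0,0,0],[0,0,0],[0,0,0]],"turn":[[0,0,0],[0,0,0],[0,0,0]]}'
python3 - <<'E'
from h import *
to(grip(np.radians(-40),43),RT); print(wf(state()['tool_pos']))
snap('scene','scene8'); crop('scene8',230,180,330,265,'g5')
snap('top','top8'); crop('top8',250,110,340,190,'g6')
E
```

```text
time_s: 18.07
tool_pos: [607.1, 157.9, 187.6]
tcp_rot: [[-0.869, 0.173, 0.463], [0.154, 0.985, -0.08], [-0.47, 0.002, -0.883]]
force: [0.1, 0.1, -0.9]
finger_gap: 85.5
time_s: 18.48
tool_pos: [607.1, 158.0, 187.7]
tcp_rot: [[-0.869, 0.173, 0.463], [0.154, 0.985, -0.08], [-0.47, 0.001, -0.883]]
force: [-2.3, -2.7, 5.1]
finger_gap: 25.1
time_s: 18.73
tool_pos: [607.1, 157.9, 187.9]
tcp_rot: [[-0.869, 0.173, 0.463], [0.154, 0.985, -0.08], [-0.47, 0.001, -0.883]]
force: [-2.7, -0.7, 2.7]
finger_gap: 24.4
t 18.73 pos [607.1 157.9 187.9] az_y 80.01 j [ 20.9  14.2 -15.3  35.9 -13.9  27.8] F [-2.7 -0.7  2.7] gap 24.4 z [ 0.463 -0.08  -0.883]
 shift units [ 0.02  -0.011  0.052] rows 0.05
 turn units [0.025 0.007 0.003]
[ 37.38227607 -30.52160137  44.56173028]
scale 7.0588235294117645
scale 7.5
```

View pics/g5.png

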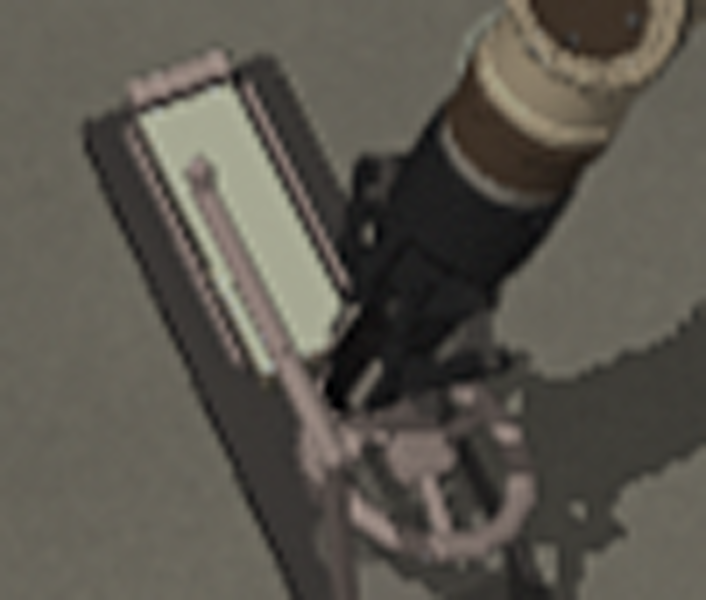

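View pics/g6.png

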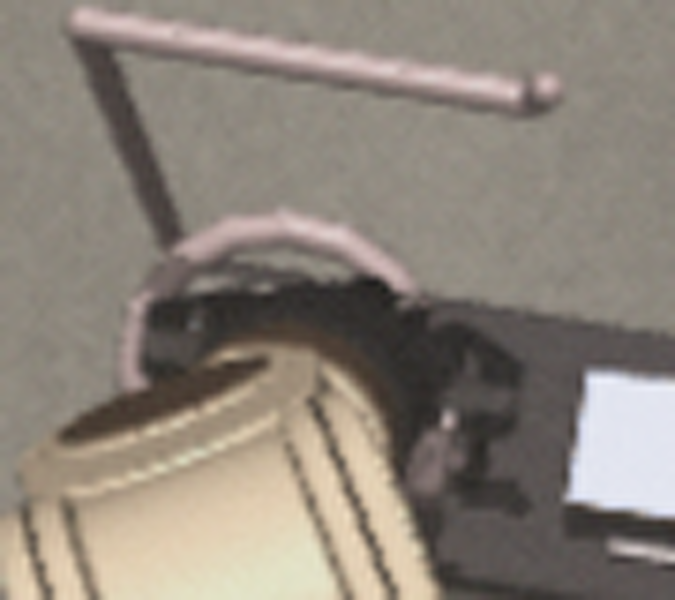

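The grip is on the barrel at wheel radius 48.3 mm and angle -39°, with small forces. I'll work out the circle's rows.

```bash
python3 - <<'E'
import numpy as np
def tab(s,n,st):
    th=np.radians(s-st*np.arange(n+1)); x=np.round(-48*np.cos(th)/30,2); y=np.round(48*np.sin(th)/30,2)
    for i in range(n): print(int(s-st*(i+1)), [round(x[i+1]-x[i],2),round(y[i+1]-y[i],2),0])
tab(-40,4,10); print(); tab(-80,18,20)
E
python3 -m creep '{"xyz":[[0.12,-0.2,0],[0.14,-0.16,0],[0,0,0]],"turn":[[0,0,0],[0,0,0],[0,0,0]]}'
python3 - <<'E'
from h import *
to(None,RT); w=wf(state()['tool_pos']); print(w, np.hypot(*w[:2]), np.degrees(np.arctan2(w[1],w[0])))
E
```

```text
-50 [np.float64(0.2), np.float64(-0.2), 0]
-60 [np.float64(0.23), np.float64(-0.16), 0]
-70 [np.float64(0.25), np.float64(-0.11), 0]
-80 [np.float64(0.27), np.float64(-0.08), 0]

-100 [np.float64(0.56), np.float64(0.0), 0]
-120 [np.float64(0.52), np.float64(0.19), 0]
-140 [np.float64(0.43), np.float64(0.36), 0]
-160 [np.float64(0.27), np.float64(0.48), 0]
-180 [np.float64(0.1), np.float64(0.55), 0]
-200 [np.float64(-0.1), np.float64(0.55), 0]
-220 [np.float64(-0.27), np.float64(0.48), 0]
-240 [np.float64(-0.43), np.float64(0.36), 0]
-260 [np.float64(-0.52), np.float64(0.19), 0]
-280 [np.float64(-0.56), np.float64(0.0), 0]
-300 [np.float64(-0.52), np.float64(-0.19), 0]
-320 [np.float64(-0.43), np.float64(-0.36), 0]
-340 [np.float64(-0.27), np.float64(-0.48), 0]
-360 [np.float64(-0.1), np.float64(-0.55), 0]
-380 [np.float64(0.1), np.float64(-0.55), 0]
-400 [np.float64(0.27), np.float64(-0.48), 0]
-420 [np.float64(0.43), np.float64(-0.36), 0]
-440 [np.float64(0.52), np.float64(-0.19), 0]
time_s: 19.08
tool_pos: [597.6, 150.6, 183.6]
tcp_rot: [[-0.87, 0.169, 0.462], [0.153, 0.986, -0.074], [-0.468, 0.006, -0.884]]
force: [-3.7, 6.6, 2.2]
finger_gap: 24.7
t 19.08 pos [597.6 150.6 183.6] az_y 80.24 j [ 20.3  13.2 -17.4  34.7 -13.3  27.2] F [-3.7  6.6  2.2] gap 24.7 z [ 0.462 -0.074 -0.884]
 turn units [ 0.109 -0.024  0.025]
[ 28.20058659 -39.27347012  44.56034199] 48.34954538746666 -54.319501494671485
```

```bash
python3 -m creep '{"xyz":[[0.35,-0.1,0],[0.35,-0.09,0],[0,0,0]],"turn":[[0.05,0,0],[0.05,0,0],[0,0,0]]}'
python3 - <<'E'
from h import *
to(None,RT); w=wf(state()['tool_pos']); print(w, np.hypot(*w[:2]), np.degrees(np.arctan2(w[1],w[0])))
E
```

```text
time_s: 19.33
tool_pos: [578.5, 146.1, 174.1]
tcp_rot: [[-0.869, 0.176, 0.462], [0.154, 0.984, -0.086], [-0.47, -0.004, -0.883]]
force: [-2.6, -0.6, 1.9]
finger_gap: 24.5
t 19.33 pos [578.5 146.1 174.1] az_y 79.85 j [ 21.   11.9 -20.7  33.  -14.2  27.9] F [-2.6 -0.6  1.9] gap 24.5 z [ 0.462 -0.086 -0.883]
 turn units [-0.064  0.009  0.007]
[  7.90229419 -47.04488567  44.60439973] 47.70395708132944 -80.46484080571227
```

Forces are low and the circle fits. I'll make one turn in 20° steps, checking along the way.

```bash
cat > w.py <<'E'
from h import *
to(None,RT); w=wf(state()['tool_pos']); print(w.round(1), 'r',np.hypot(*w[:2]).round(2), 'th',np.degrees(np.arctan2(w[1],w[0])).round(1))
E
python3 -m creep '{"xyz":[[0.56,0,0],[0.52,0.19,0],[0.43,0.36,0],[0.27,0.48,0],[0.1,0.55,0]],"turn":[[0,0,0],[0,0,0],[0,0,0],[0,0,0],[0,0,0]]}' >/dev/null
python3 w.py
python3 -m creep '{"xyz":[[-0.1,0.55,0],[-0.27,0.48,0],[-0.43,0.36,0],[-0.52,0.19,0],[-0.56,0,0]],"turn":[[0,0,0],[0,0,0],[0,0,0],[0,0,0],[0,0,0]]}' >/dev/null
python3 w.py
```

```text
t 19.75 pos [538.4 200.3 147.9] az_y 79.69 j [ 29.1  12.6 -24.1  31.  -17.7  35.8] F [ 2.5 -5.6  5.2] gap 24.7 z [ 0.463 -0.09  -0.882]
 turn units [-0.108  0.034 -0.016]
[-47.6  -0.7  44.5] r 47.64 th -179.2
t 20.17 pos [594.6 239.9 173.6] az_y 79.97 j [ 29.8  18.  -12.   38.1 -17.7  36.3] F [-12.6  -5.    9.9] gap 24.3 z [ 0.459 -0.087 -0.884]
 turn units [-0.079 -0.04   0.047]
[ 7.2 48.1 44.4] r 48.64 th 81.5
```

```bash
python3 -m creep '{"xyz":[[-0.52,-0.19,0],[-0.43,-0.36,0],[-0.27,-0.48,0],[-0.1,-0.55,0],[0.1,-0.55,0]],"turn":[[0,0,0],[0,0,0],[0,0,0],[0,0,0],[0,0,0]]}' >/dev/null
python3 w.py
python3 -m creep '{"xyz":[[0.27,-0.48,0],[0.43,-0.36,0],[0.52,-0.19,0],[0,0,0]],"turn":[[0,0,0],[0,0,0],[0,0,0],[0,0,0]]}' >/dev/null
python3 w.py
python3 - <<'E'
from h import *
snap('top','top9'); crop('top9',250,110,410,220,'j1')
E
```

```text
t 20.58 pos [617.8 172.6 192.2] az_y 79.99 j [ 22.   15.6 -12.7  37.3 -14.4  28.9] F [-1.9  5.8  1.4] gap 24.4 z [ 0.464 -0.081 -0.882]
 turn units [0.012 0.021 0.006]
[ 46.4 -14.1  44.6] r 48.55 th -16.9
t 20.92 pos [576.9 146.1 173.2] az_y 79.91 j [ 20.9  11.8 -20.8  33.  -14.1  27.9] F [-5.4  1.1  2.3] gap 24.5 z [ 0.46  -0.085 -0.884]
 turn units [-0.047 -0.034  0.013]
[  6.1 -47.3  44.6] r 47.73 th -82.7
scale 5.0
```

View pics/j1.png

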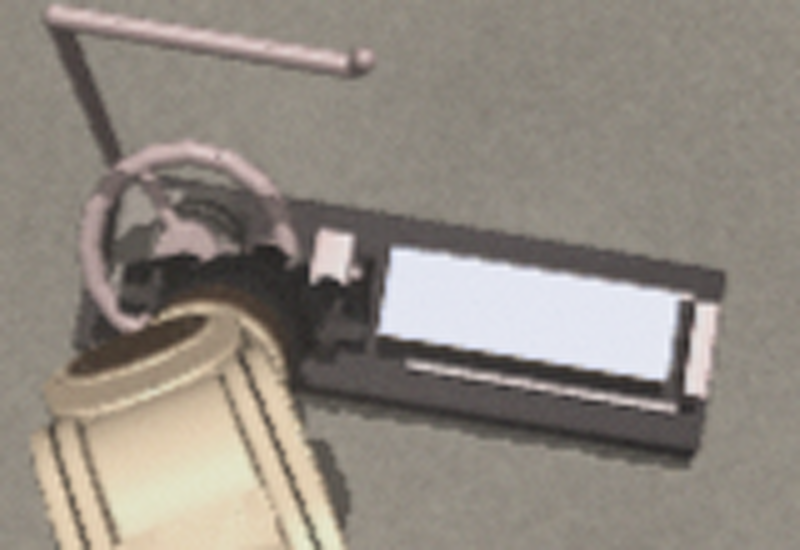

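The jaw's top now shows with its face edge at crop (357,233)-(350,280), and the stone runs from (388,247) to (680,293). I'll measure both.

Run:
```python
from h import *
f=load('top9'); g=lambda u,v,z:wh(onz(f,250+u/5-.5,110+v/5-.5,z)).round(1)
for p in ((357,233),(351,281),(317,228),(310,278)): print('jaw',g(*p,67))
for p in ((389,247),(377,335),(680,296),(668,383)): print('stone',g(*p,60))
for p in ((697,302),(719,304),(686,392)): print('stop',g(*p,56))
```

```text
jaw [33.  43.8 67. ]
jaw [ 2.5 42.4 67. ]
jaw [31.9 68.6 67. ]
jaw [ 0.2 67.4 67. ]
stone [29.4 23.1 60. ]
stone [-26.6  21.2  60. ]
stone [  29.2 -159.    60. ]
stone [ -26.1 -159.5   60. ]
stop [  28.2 -170.5   56. ]
stop [  29.3 -184.1   56. ]
stop [ -29.  -171.8   56. ]
```

The jaw face is at y = 43 mm and must end near y = 18-19, so it needs about one more turn.

```bash
python3 -m creep '{"xyz":[[0.56,0,0],[0.52,0.19,0],[0.43,0.36,0],[0.27,0.48,0],[0.1,0.55,0]],"turn":[[0,0,0],[0,0,0],[0,0,0],[0,0,0],[0,0,0]]}' >/dev/null
python3 w.py
python3 -m creep '{"xyz":[[-0.1,0.55,0],[-0.27,0.48,0],[-0.43,0.36,0],[-0.52,0.19,0],[-0.56,0,0]],"turn":[[0,0,0],[0,0,0],[0,0,0],[0,0,0],[0,0,0]]}' >/dev/null
python3 w.py
python3 -m creep '{"xyz":[[-0.52,-0.19,0],[-0.43,-0.36,0],[-0.27,-0.48,0],[-0.1,-0.55,0],[0.1,-0.55,0]],"turn":[[0,0,0],[0,0,0],[0,0,0],[0,0,0],[0,0,0]]}' >/dev/null
python3 w.py
python3 -m creep '{"xyz":[[0.27,-0.48,0],[0.43,-0.36,0],[0.52,-0.19,0],[0,0,0]],"turn":[[0,0,0],[0,0,0],[0,0,0],[0,0,0]]}' >/dev/null
python3 w.py
python3 - <<'E'
from h import *
snap('top','top10'); snap('scene','scene10'); crop('top10',290,140,400,215,'j2'); crop('scene10',225,180,305,240,'j3')
E
```

```text
t 21.38 pos [538.4 200.3 148. ] az_y 79.69 j [ 29.1  12.6 -24.1  31.  -17.7  35.8] F [ 2.8 -5.7  4.9] gap 24.3 z [ 0.463 -0.09  -0.882]
 turn units [-0.11   0.034 -0.015]
[-47.6  -0.7  44.5] r 47.63 th -179.2
t 21.8 pos [594.5 239.9 173.5] az_y 79.97 j [ 29.8  18.  -12.   38.1 -17.6  36.3] F [-12.1  -3.2   9. ] gap 24.3 z [ 0.459 -0.087 -0.884]
 turn units [-0.081 -0.045  0.049]
[ 7.1 48.1 44.4] r 48.62 th 81.7
t 22.22 pos [617.9 172.8 192.2] az_y 80.01 j [ 22.   15.6 -12.7  37.3 -14.4  28.9] F [-2.   6.6  1.8] gap 24.3 z [ 0.464 -0.081 -0.882]
 turn units [0.015 0.021 0.009]
[ 46.5 -13.9  44.6] r 48.52 th -16.7
t 22.55 pos [577.2 146.1 173.4] az_y 79.9 j [ 20.9  11.8 -20.8  33.  -14.1  27.9] F [-5.   0.9  1.9] gap 24.4 z [ 0.46  -0.085 -0.884]
 turn units [-0.048 -0.026  0.011]
[  6.4 -47.3  44.6] r 47.73 th -82.2
scale 7.2727272727272725
scale 10.0
```

View pics/j2.png

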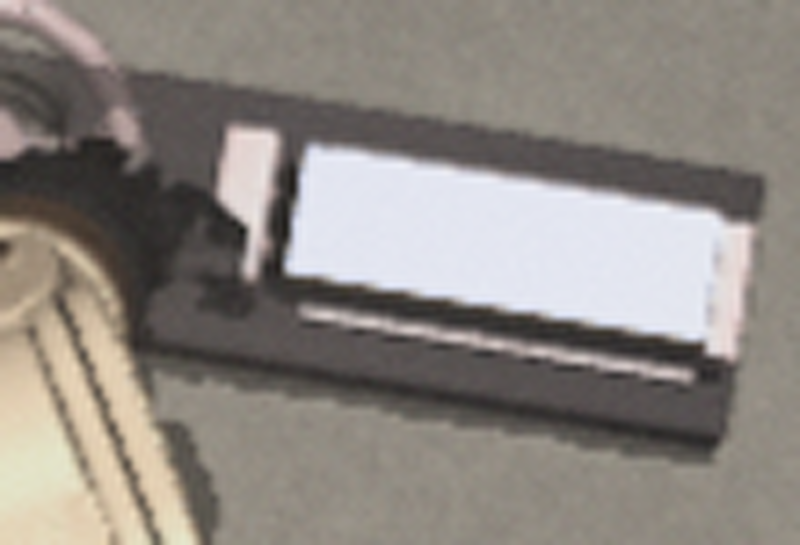

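View pics/j3.png

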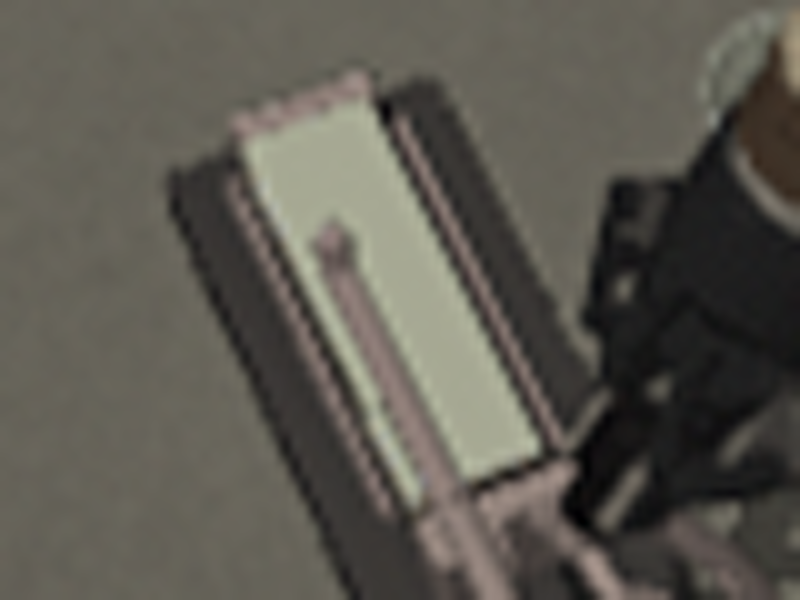

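Run:
```python
from h import *
f=load('top10'); g=lambda u,v,z:wh(onz(f,290+u/7.2727-.5,140+v/7.2727-.5,z)).round(1)
for p in ((281,130),(264,280),(226,125),(216,200)): print('jaw',g(*p,67))
for p in ((305,143),(287,274),(722,213),(705,340)): print('stone',g(*p,60))
for p in ((755,224),(735,358)): print('stop back',g(*p,56))
```

```text
jaw [32.8 21.2 67. ]
jaw [-32.2  17.6  67. ]
jaw [31.  44.5 67. ]
jaw [-1.7 43.2 67. ]
stone [30.7 10.3 60. ]
stone [-26.6   8.6  60. ]
stone [  30.6 -169.    60. ]
stone [ -24.8 -169.7   60. ]
stop back [  29.3 -184.1   56. ]
stop back [ -29.5 -183.9   56. ]
```

The gap from jaw to stone is about 10 mm, so the nose is in by about 4-5 mm and the stone is on the stop. I'll add 20° to reach mid-range, then release and retract along the wheel axis.

```bash
python3 -m creep '{"xyz":[[0.28,0,0],[0.27,0,0],[0,0,0],[0,0,0]],"turn":[[0,0,0],[0,0,0],[0,0,0],[0,0,0]]}' >/dev/null
python3 w.py
python3 -m creep '{"xyz":[[0,0,0],[0,0,0],[0,0,0],[0,0,0],[0,0,0]],"turn":[[0,0,0],[0,0,0],[0,0,0],[0,0,0],[0,0,0]]}' -1
python3 w.py
python3 -m creep '{"xyz":[[0,0,-0.3],[0,0,-0.6],[0,0,-0.9],[0,0,-1],[0,0,-1]],"turn":[[0,0,0],[0,0,0],[0,0,0],[0,0,0],[0,0,0]]}' >/dev/null
python3 -m creep '{"xyz":[[0.5,0,-0.5],[1,0,-0.3],[1,0,0],[1,0,0],[1,0,0]],"turn":[[0,0,0],[0,0,0],[0,0,0],[0,0,0],[0,0,0]]}' >/dev/null
python3 w.py
```

```text
t 22.98 pos [564.9 148.7 166.7] az_y 79.84 j [ 21.9  11.2 -22.9  31.7 -14.6  28.8] F [-3.1 -0.7  4.5] gap 24.6 z [ 0.462 -0.087 -0.883]
 turn units [-0.067  0.01   0.004]
[ -7.9 -46.9  44.6] r 47.53 th -99.5
time_s: 23.4
tool_pos: [564.7, 148.7, 165.8]
tcp_rot: [[-0.87, 0.176, 0.461], [0.154, 0.984, -0.087], [-0.469, -0.005, -0.883]]
force: [0.2, 0.6, 0.0]
finger_gap: 82.7
t 23.4 pos [564.7 148.7 165.8] az_y 79.84 j [ 21.9  11.3 -22.9  31.7 -14.6  28.8] F [0.2 0.6 0. ] gap 82.7 z [ 0.461 -0.087 -0.883]
 turn units [-0.075 -0.009  0.008]
[ -8.4 -46.9  43.9] r 47.69 th -100.1
t 24.23 pos [382.6 181.5 225.2] az_y 79.81 j [ 39.5  -8.  -32.5  46.5 -21.1  46.1] F [-0.8  0.5  0.6] gap 85.5 z [ 0.463 -0.086 -0.882]
 turn units [-0.053  0.02  -0.013]
[-143.9  -46.4  183.2] r 151.22 th -162.1
```

```bash
python3 -m creep '{"xyz":[[0,0,-0.5],[0,0,-0.5],[0,0,0],[0,0,0]],"turn":[[0,0,0],[0,0,0],[0,0,0],[0,0,0]]}' >/dev/null
python3 - <<'E'
from h import *
to(); snap('top','top11'); snap('scene','scene11'); crop('top11',250,130,410,215,'k1'); crop('scene11',215,170,335,260,'k2')
a,b=load('top0')['pixels'],load('top11')['pixels']
for n,(u,v) in dict(sq=(470,200),ram=(409,236),bowl=(360,238)).items(): print(n,np.abs(a[v-30:v+30,u-25:u+25].astype(int)-b[v-30:v+30,u-25:u+25]).mean())
E
```

```text
t 24.57 pos [370.4 184.8 252.5] az_y 79.89 j [ 41.4 -10.1 -29.9  51.9 -21.7  47.9] F [ 0.8 -0.1 -1. ] gap 85.3 z [ 0.464 -0.084 -0.882]
scale 5.0
scale 6.666666666666667
sq 2.083666666666667
ram 2.371111111111111
bowl 2.4157777777777776
```

View pics/k1.png

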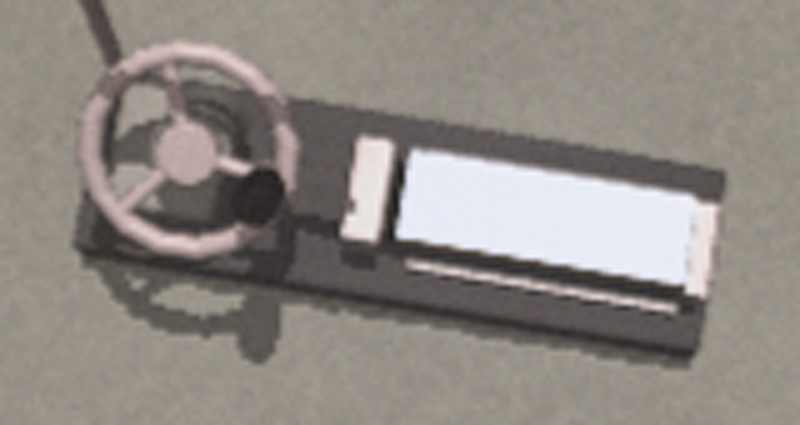

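View pics/scene11.png

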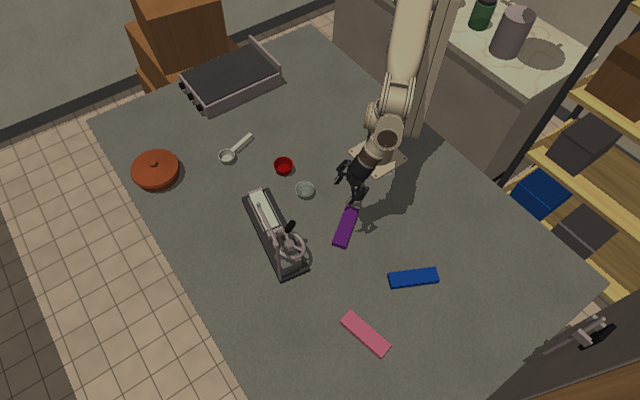

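Run:
```python
from h import *
crop('top11',315,145,400,200,'k3')
```

```text
scale 9.411764705882353
```

View pics/k3.png

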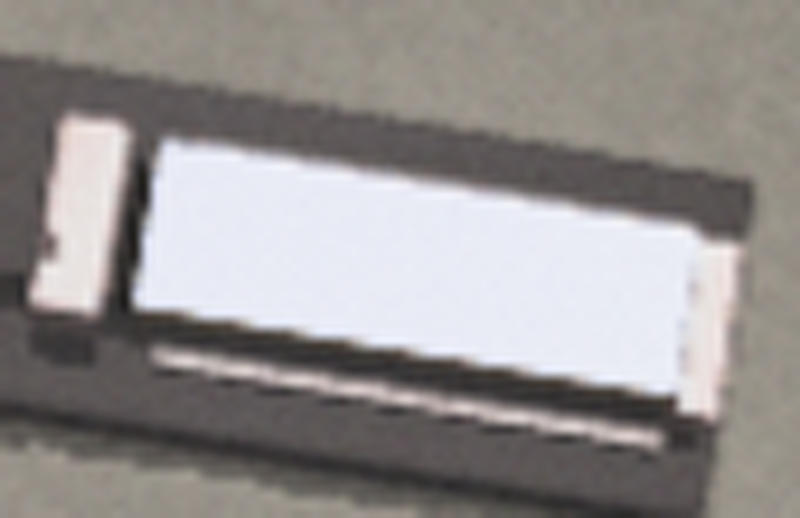

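Run:
```python
from h import *
s=9.41176;f=load('top11'); g=lambda u,v,z:wh(onz(f,315+u/s-.5,145+v/s-.5,z)).round(1)
for p in ((132,122),(104,315),(64,113),(32,303)): print('jaw',g(*p,67))
for p in ((162,138),(135,306),(700,228),(680,395)): print('stone',g(*p,60))
for p in ((742,242),(714,417)): print('stop back',g(*p,56))
```

```text
jaw [32.7 20.  67. ]
jaw [-32.2  18.4  67. ]
jaw [31.9 42.4 67. ]
jaw [-32.2  42.   67. ]
stone [30.9  9.5 60. ]
stone [-26.1   9.   60. ]
stone [  30.8 -169.3   60. ]
stone [ -25.3 -170.7   60. ]
stop back [  29.6 -184.2   56. ]
stop back [ -29.9 -183.3   56. ]
```

```bash
python3 -c "
from cell import *
print(state()['qvel'].round(2)); print(job_done())"
```

```text
[-0.4   0.73 -0.33  0.07 -0.05  0.16]
the job is handed in; nothing more can be done
None
```

I laid the whetstone flat in the bed, white side up, and let go of it. I then wound the wheel about 2.2 turns clockwise by the crank, with the tool tilted 28° along the wheel's axis. Last, I opened the gripper, backed off and handed the job in at about 24.6 s of the 69 s.

**Last checks, from the top picture:**
- **Stone:** its centre is at holder x of about +2.5 mm, y of about -80 mm, with its end on the stop and no visible skew.
- **Jaw:** the jaw face is at y of about 18.7 mm. That means the nose is pressed in about 5.3 mm, or roughly 13 N by the given spring rate. The turn count gives about 5.8 mm, so both readings sit mid-range, within about 1.5 mm.
- **Squeezer, ramekin and bowl:** they look unchanged from the start picture.
- **Robot:** the hand is clear of everything and the force reads about zero.

**What disagreed:**
- My first reading of the stone's corners in the two views differed by about 8 mm. A pixel mask in both views brought them to within about 1 mm.
- The finger gap read about 2 mm under the known sizes on both grips.
- One early wheel row was off the circle and gave about 7 N sideways; I corrected it on the next move.

The contact forces on the jaw and stop were not measured directly; I infer them from the nose travel.

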